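# Unpack two piles for a staining run

## Robot

A 7-joint arm with a two-finger parallel gripper is mounted at the origin on a cart in front of the work surface, level with it; the furniture and walls round the work are solid. World frame = base frame: x ahead of the robot, y to its left, z up, the work surface at z = 0. Lengths are in mm, angles in rad, forces in N, time in s.
With the tool pointing down it reaches from about 400 to 900 mm from the base axis. Payload 5.5 kg.
Tool frame: the origin (TCP) lies on the centre line of the jaws, within the pads' length; the fingertips stand 22 mm ahead of it and the grasp point (between the pads) lies 3 mm ahead of it (bot.tip_extent is the distance from the TCP to the fingertips, in mm); z points along the fingers, y is the direction in which the jaws open and shut (so a half turn about z gives the same grasp; the last joint's range is limited). The gripper opens to 85 mm and grips with 20 to 120 N. Pads are 22 mm wide; open, the fingers measure 114 mm over their backs; the gripper's body (76 mm by 85 mm) begins 54 mm behind the grasp point. The pads swing forward as they close: fully open they stand 13 mm farther back than shut.
Start: joints at [1.408, 0.501, -0.427, 1.55, 0.221, 1.138, -0.21], TCP at [268.513, -591.946, 253.31] pointing down, gripper open.
Joint ranges: [-2.88, 2.88], [-0.31, 2.03], [-1.54, 1.56], [0.2, 2.42], [-1.41, 4.55], [0.19, 2.02], [-2.57, 2.57]. Speed limits (rad/s): [2.57, 2.57, 3.14, 3.14, 3.14, 3.14, 3.14].

## Interface

Orientations are given as a 3x3 rotation matrix whose columns are the frame's x, y, z axes.
In Python, from cell import bot, read_camera, sign_off, search_frame, tip_of gives the robot as it stands.
- The arm moves only by the shell command python3 -m inch 'ROWS' [OPENING]. ROWS is a JSON object of lists of equal length, an entry for each row: "offset": the shift along the world's x, y, z in cm, a list of three; "roll": the turn about the world's z in rad. In form: {"offset": [[x, y, z], ...], "roll": [roll, ...]}. A call has 1 to 8 rows; each row shifts and turns the pose as measured when the row begins; what a row does not reach is not made up. A row lasts 1/10 s, in which the tool goes at most 50 mm and 8.59 degrees, less where a joint would pass 70% of its speed; a pose out of reach is approached as far as the arm can. A call with a gripper value outside its range is refused whole. OPENING is the finger opening in cm, from 0 to 8.54, set as the call begins (- or left out, the last holds). The fingers move at their own pace and stop on an object; the grip force is fixed at half the most. Time passes only in rows, so rows that do not move let the fingers close. It gives the time, the measured TCP pose, the force and the opening at its end, in the units of the state.
- bot.get_obs(): the state, without advancing time (a new reading comes with each control period).
- read_camera(name): name is "scene" or "top"; returns a dict with "frame" (384x512x3 uint8, red, green, blue), "camera_matrix" (3x3 intrinsics, pixels), "dist_coeffs" ([k1, k2, p1, p2, k3] as OpenCV has them; the pictures are not rectified), "camera_from_world" (4x4, takes a point from world to camera coordinates). Camera axes: x right, y up, looking along -z (the intrinsics and any distortion apply to the point x, -y, -z); pixel columns grow to the right and rows downward; lengths in mm; the calibration is good to about 2 mm. A picture is of the moment at which its call begins. There is no depth.
- sign_off(): hands the job in, once; it reports no verdict.
Trained networks look in a picture, given as the dict that the camera call returned (one of the last four; its "shot" number tells which), for a name from the list of things; names that differ only in an ending like _2 or _b are one class to them, and where a whole thing is asked for, a point or a joint stands for the part that bears it (a point fixed in the world has none). Each returns a list of dicts, best first, with "conf" (0 to 1); they miss things now and then, are a little off and sometimes report something else, mostly with a low value. They report only what shows in the picture. A call takes as long as a camera call. They do not tell look-alikes from the thing itself.
- search_frame(picture, name): "point" ([x, y, z] in mm, in world coordinates, good to about 4 mm: the middle of the surface that is visible of it).
- tip_of(picture, name): "point" ([x, y, z] in mm, in world coordinates, good to about 4 mm: a listed point, or the origin of a listed thing).
The state is a dict: "t": time; "joints": joint angles; "qvel": joint speeds; "effort": joint torques, N m; "ee_pos": TCP position; "ee_rot": TCP orientation; "force": force on the tool from outside, world axes, zero at the start; "wrist_torque": the same for the moment, N m; "gripper_width": finger opening in mm.
Only numpy, scipy, OpenCV 4.12 (cv2) and the standard library are available. Lean on these libraries where they do the work, as an engineer would, in place of code of your own. Each camera call takes 0.05 s, during which the arm holds its last target. There are 200 camera calls.

## Task

Someone has piled up the kit for a staining run: take both piles apart from the top, without tipping any bottle or moving the carton or the timer with a bottle still on it. Stand each dropper bottle upright in the middle of the coaster of its cap's colour, lay the white and green carton flat in the middle of the green oblong mat with its long side along the mat's, and lay the timer flat, keys up, in the middle of the grey square mat.

Things in the scene. Friction and masses are not known exactly. Their poses are not given: they have to be found in the camera images.
- red_bottle_mid (a point): white plastic dropper bottle with a red cap and nozzle, round, 36 mm diameter, 98 mm tall; the straight body is graspable at mid height. Starts upright on the carton beside the blue-capped one (centres 56 mm apart along the carton's long side, either way round). This point is on its axis half-way up (49 mm above its underside); z points up along the bottle
- blue_bottle_mid (a point): white plastic dropper bottle with a blue cap and nozzle, round, 36 mm diameter, 98 mm tall; the straight body is graspable at mid height. Starts upright on the carton beside the red-capped one (centres 56 mm apart along the carton's long side, either way round). This point is on its axis half-way up (49 mm above its underside); z points up along the bottle
- purple_bottle_mid (a point): white plastic dropper bottle with a purple cap and nozzle, round, 36 mm diameter, 98 mm tall; the straight body is graspable at mid height. Starts upright near the middle of the timer. This point is on its axis half-way up (49 mm above its underside); z points up along the bottle
- carton_mid (a point): white and green cardboard carton, a box 68 x 98 x 58 mm (x, y, z), closed; bottom of one pile, lying flat on the worktop with two bottles on it. This point is its centre (29 mm up); y is its long side, x the 68 mm side to grasp across, z up
- timer_mid (a point): flat white bench timer with a display and three keys, 66 x 66 mm, solid body 16 mm high; bottom of the other pile, lying flat on the worktop with the purple-capped bottle on it. This point is its centre (8 mm up); x and y are along its square sides, z up
- red_coaster: red round coaster, 60 mm diameter, 4 mm thick, fixed to the worktop: the place of the red-capped bottle. Origin at the centre of its underside, on the worktop; z up. The three coasters stand in a row along y in front of a big fixed analyser (0.45 m tall, x beyond 0.57, y above 0.12)
- blue_coaster: blue round coaster, 60 mm diameter, 4 mm thick, fixed to the worktop: the place of the blue-capped bottle. Origin at the centre of its underside, on the worktop; z up. The three coasters stand in a row along y in front of a big fixed analyser (0.45 m tall, x beyond 0.57, y above 0.12)
- purple_coaster: purple round coaster, 60 mm diameter, 4 mm thick, fixed to the worktop: the place of the purple-capped bottle. Origin at the centre of its underside, on the worktop; z up. The three coasters stand in a row along y in front of a big fixed analyser (0.45 m tall, x beyond 0.57, y above 0.12)
- carton_mat: green oblong mat with a white line round it, 120 x 90 x 2 mm, fixed: the place of the carton. Origin at the centre of its underside; x is its long side, z up. The mats and piles lie on both sides of a fixed microscope about 0.35 m tall (x beyond 0.47, y from -0.28 to -0.12): carry things past in front of it
- timer_mat: grey square mat with a black line round it, 90 x 90 x 2 mm, fixed: the place of the timer. Origin at the centre of its underside; x and y along its sides, z up
There are look-alikes about, which are no part of the job. Leave any orange look-alike of the part that bears blue_bottle_mid alone.

How it is judged:
By the outcome, as a careful person would: the job done as asked, in the order asked, and still so for the second after the job is handed in, with the robot touching nothing.
It also fails if it takes over 138 s, if anything falls off the work surface, if the arm or the gripper's body presses on something with over 40 N, if the wrist force passes 120 N, or if a joint passes its speed limit or range.

## Working session

There is one attempt and no reset: what is moved stays moved. The work goes in short steps, Python scripts to look and compute and a shell command to move; the robot and the scene stay as the last step left them, time stands still between calls to the robot, and variables do not carry over. Pictures are saved under pics/ and viewed, about 12 in all and at most 16, crops included, and the job is handed in when it is done.

```bash
ls; mkdir -p pics; cat > h.py <<'E'
import numpy as np, cv2
from cell import bot, read_camera, sign_off, search_frame, tip_of
def proj(c,P):
    P=np.atleast_2d(np.array(P,float)); T=np.array(c["camera_from_world"])
    q=P@T[:3,:3].T+T[:3,3]; q=q*[1,-1,-1]
    return cv2.projectPoints(q,np.zeros(3),np.zeros(3),np.array(c["camera_matrix"]),np.array(c["dist_coeffs"],float))[0].reshape(-1,2)
def ray(c,uv,z):
    T=np.array(c["camera_from_world"]); R=T[:3,:3]; o=-R.T@T[:3,3]
    n=cv2.undistortPoints(np.array(uv,float).reshape(-1,1,2),np.array(c["camera_matrix"]),np.array(c["dist_coeffs"],float)).reshape(-1,2)
    d=np.c_[n[:,0],-n[:,1],-np.ones(len(n))]@R
    return o+d*((z-o[2])/d[:,2:])
def save(c,name): cv2.imwrite("pics/"+name,c["frame"][:,:,::-1])
E
python3 - <<'E'
from h import *
for n in ("top","scene"):
    c=read_camera(n); save(c,n+"0.png"); T=np.array(c["camera_from_world"]); print(n,(-T[:3,:3].T@T[:3,3]).round(0))
    for k in "red_bottle_mid blue_bottle_mid purple_bottle_mid carton_mid timer_mid red_coaster blue_coaster purple_coaster carton_mat timer_mat".split():
        print(k,[(np.round(d["point"]).astype(int).tolist(),round(d["conf"],2),proj(c,d["point"])[0].round().astype(int).tolist()) for d in tip_of(c,k)[:5]])
o=bot.get_obs();print(o)
E
```

```text
pics
top [ 309.  -27. 1209.]
red_bottle_mid [([492, -10, 108], 0.76, [261, 200]), ([492, 86, -2], 0.65, [228, 206])]
blue_bottle_mid [([593, -2, 48], 0.47, [259, 168])]
purple_bottle_mid [([458, -388, 66], 0.52, [402, 214])]
carton_mid [([486, -43, 30], 0.92, [273, 207]), ([482, 208, 3], 0.71, [185, 210])]
timer_mid [([462, -382, 9], 0.74, [394, 216]), ([581, -382, -8], 0.35, [390, 176])]
red_coaster [([475, 291, 0], 0.82, [156, 212])]
blue_coaster [([482, 207, 4], 0.74, [185, 210])]
purple_coaster [([482, 370, -2], 0.73, [129, 210])]
carton_mat [([494, 83, -3], 0.64, [229, 206]), ([456, -390, 63], 0.38, [403, 215])]
timer_mat [([585, -382, -1], 0.77, [391, 174])]
scene [-316.  392.  848.]
red_bottle_mid [([489, -10, 106], 0.54, [261, 196]), ([484, 207, -3], 0.42, [195, 242])]
blue_bottle_mid [([594, -4, 51], 0.67, [245, 191]), ([480, -66, 105], 0.57, [278, 194])]
purple_bottle_mid [([463, -386, 67], 0.8, [363, 182])]
carton_mid [([484, -37, 32], 0.82, [268, 213])]
timer_mid [([468, -382, 10], 0.76, [358, 195])]
red_coaster [([478, 290, -1], 0.72, [169, 251])]
blue_coaster [([486, 20
[... 268 characters left out ...]
    1.13829356, -0.21030707]), 'qvel': array([-0.00045244,  0.00131424,  0.00134105,  0.00030751,  0.00022576,
        0.00039959,  0.00180806]), 'effort': array([ 3.93519003e-04, -5.69391954e+01, -5.81054315e+00, -2.81341231e+01,
        1.26640158e-02,  1.91771920e-03,  5.30177647e-05]), 'ee_pos': array([ 268.51371247, -591.97552102,  253.33063367]), 'ee_rot': array([[ 9.10711654e-01,  4.13042708e-01,  6.66978196e-05],
       [ 4.13042712e-01, -9.10711654e-01, -4.67644686e-05],
       [ 4.14267589e-05,  7.01379948e-05, -9.99999997e-01]]), 'force': array([0.5398667 , 0.285196  , 0.20152503]), 'wrist_torque': array([-0.0072989 ,  0.03002651,  0.01038381]), 'gripper_width': 85.39201754128813}
```

```bash
python3 - <<'E'
import cv2,numpy as np
t=cv2.imread("pics/top0.png");s=cv2.imread("pics/scene0.png")
a=cv2.resize(t[130:290,100:440],None,fx=2.3,fy=2.3,interpolation=cv2.INTER_CUBIC)
cv2.imwrite("pics/topc.png",a)
a=cv2.resize(s[130:300,110:450],None,fx=2.3,fy=2.3,interpolation=cv2.INTER_CUBIC)
cv2.imwrite("pics/scenec.png",a)
E
```

```text
(no output)
```

View pics/topc.png

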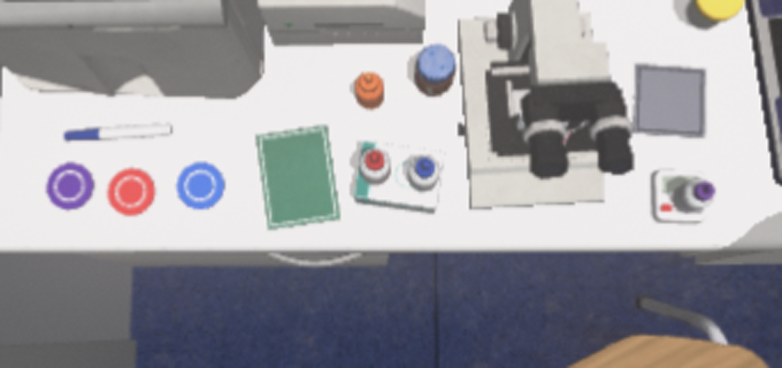

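View pics/scenec.png

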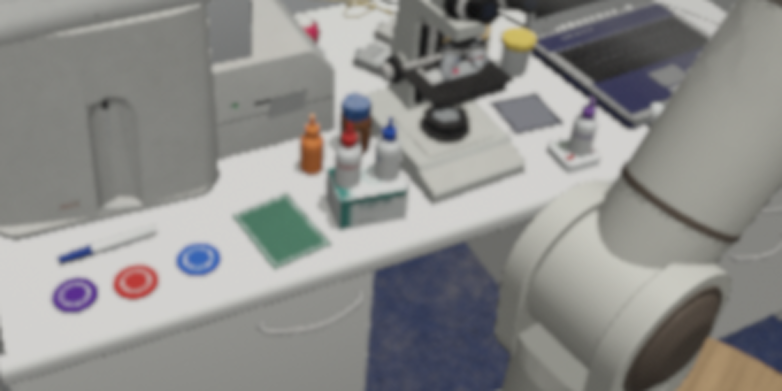

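Top crop (full pixel = crop/2.3 + (100,130)). The red-capped bottle is at (263,200) and the blue-capped one at (284,203), both on the carton. The purple-capped one is on the timer at (405,213). Look-alikes:
- orange bottle at (260,169), which I leave alone
- brown jar with a blue lid at (289,160), not a dropper bottle
- yellow-lidded jar at (411,132)
- pen at (150,188)

The coasters run purple (130,211), red (157,213), blue (187,211). The green mat is at (230,206) and the grey mat at (391,173). Next I measure these.

```bash
cat > meas.py <<'E'
from h import *
HS={"red":((170,8),120),"blue":((105,118),110),"purple":((125,142),70),"green":((70,95),70)}
def mask(f,col,smin=None):
    h=cv2.cvtColor(f,cv2.COLOR_RGB2HSV); (a,b),s=HS[col]; H=h[...,0]
    m=((H>=a)&(H<=b)) if a<b else ((H>=a)|(H<=b))
    return (m&(h[...,1]>=(smin or s))&(h[...,2]>50)).astype(np.uint8)
def blobs(m,amin=15):
    n,l,st,ce=cv2.connectedComponentsWithStats(m)
    return [(ce[i].round(1).tolist(),int(st[i,4]),l==i) for i in range(1,n) if st[i,4]>=amin]
E
python3 - <<'E'
from meas import *
for n in ("top","scene"):
    c=read_camera(n)
    for col in HS:
        for ce,a,m in blobs(mask(c["frame"],col)):
            print(n,col,ce,a,ray(c,[ce],4)[0][:2].round(1))
            if col=="green" and a>500:
                ys,xs=np.nonzero(m); w=ray(c,np.c_[xs,ys],2)[:,:2]; print("  rect",cv2.minAreaRect(w.astype(np.float32)))
            if col=="green" and a<400: 
                ys,xs=np.nonzero(m); w=ray(c,np.c_[xs,ys],58)[:,:2]; print("  rect58",cv2.minAreaRect(w.astype(np.float32)))
t=cv2.imread("pics/top0.png"); s=cv2.imread("pics/scene0.png")
f=lambda im,x,y:cv2.resize(im[y:y+50,x:x+66],None,fx=6,fy=6,interpolation=cv2.INTER_NEAREST)
cv2.imwrite("pics/close.png",np.vstack([np.hstack([f(t,240,180),f(t,370,190)]),np.hstack([f(s,240,170),f(s,335,160)])]))
E
```

```text
top red [296.4, 74.6] 134 [ 891.6 -115.4]
top red [97.5, 97.5] 52 [824.7 485.1]
top red [262.6, 199.7] 30 [510.1 -12.9]
top red [157.0, 213.1] 131 [472.5 287.8]
top red [156.4, 212.9] 80 [473.1 289.6]
top blue [135.6, 188.3] 31 [544.7 353.2]
top blue [187.0, 210.5] 139 [479.7 202.2]
top blue [284.2, 202.8] 28 [500.9 -74.2]
top blue [186.5, 210.4] 81 [480.  203.6]
top blue [483.8, 317.5] 4974 [ 182.6 -614.2]
top blue [219.7, 288.3] 72 [263.4 105.6]
top blue [253.2, 286.7] 29 [267.8  13.4]
top blue [251.9, 296.4] 278 [241.8  16.9]
top blue [177.2, 297.9] 42 [237.3 222.3]
top blue [199.4, 297.6] 45 [238.3 161.1]
top blue [157.2, 298.7] 26 [235.  277.6]
top blue [175.4, 313.7] 556 [195.1 226. ]
top blue [157.9, 359.3] 828 [ 75.4 269.8]
top blue [443.9, 381.6] 21 [  18.1 -493.7]
top purple [129.9, 210.8] 255 [479.3 366.2]
top purple [405.9, 212.8] 42 [ 470.9 -417.7]
top green [161.8, 117.4] 16 [759.  286.2]
  rect58 ((738.5794677734375, 271.7220458984375), (11.619229316711426, 8.968461990356445), 89.39127349853516)
top green [229.2, 208.0] 792 [486.6  82. ]
  rect ((490.322998046875, 82.6
[... 565 characters left out ...]
351.6]
scene blue [196.0, 242.8] 106 [475.9 206.6]
scene blue [480.3, 278.3] 1650 [  14.6 -495.2]
scene blue [482.7, 321.2] 63 [ -91.4 -385. ]
scene blue [246.0, 359.1] 38 [ 78.5 214.6]
scene blue [238.1, 370.8] 15 [ 59.6 242.2]
scene blue [485.1, 372.9] 18 [-197.3 -277.3]
scene blue [257.5, 378.7] 183 [ 25.3 209.8]
scene blue [475.3, 378.9] 55 [-196.3 -243.9]
scene blue [504.3, 380.5] 89 [-235.1 -305.6]
scene purple [365.6, 177.9] 18 [ 545.6 -475.1]
scene purple [141.8, 258.0] 183 [478.3 370.2]
scene green [232.0, 229.6] 477 [486.5  85.9]
scene green [259.7, 222.4] 36 [482.4  -7.5]
  rect58 ((431.5472717285156, 18.172636032104492), (10.806154251098633, 39.99893569946289), 59.98875045776367)
```

View pics/close.png

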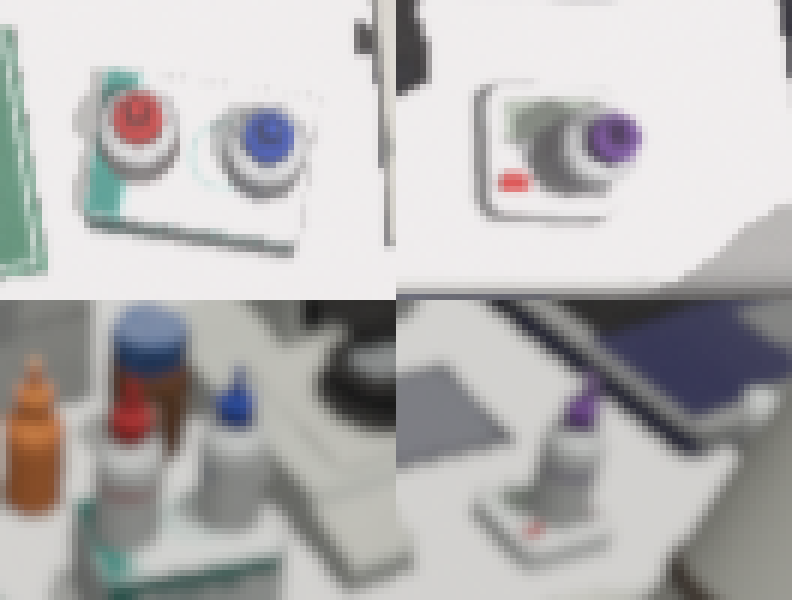

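```bash
cat >> meas.py <<'E'
def tri(cs,uvs):
    A=np.zeros((3,3));b=np.zeros(3)
    for c,uv in zip(cs,uvs):
        p=ray(c,[uv],0)[0];q=ray(c,[uv],100)[0];d=(q-p)/np.linalg.norm(q-p);M=np.eye(3)-np.outer(d,d);A+=M;b+=M@p
    return np.linalg.solve(A,b)
def disc(c,col,guess):
    m=mask(c["frame"],col,60); u,v=proj(c,[[*guess,4]])[0].astype(int); k=np.zeros_like(m); cv2.circle(k,(int(u),int(v)),16,1,-1)
    ys,xs=np.nonzero(m*k); h=cv2.convexHull(np.c_[xs,ys].astype(np.int32)).reshape(-1,2); k[:]=0; cv2.fillConvexPoly(k,h,1)
    ys,xs=np.nonzero(k); w=ray(c,np.c_[xs,ys],4)[:,:2]; return w.mean(0).round(1),(w.max(0)-w.min(0)).round(0)
E
python3 - <<'E'
from meas import *
t=read_camera("top");s=read_camera("scene")
for col,g in (("red",(475,290)),("blue",(481,205)),("purple",(481,369))): print(col,disc(t,col,g),disc(s,col,g))
for n,a,b,z in (("red",(262.6,199.7),(261.6,187.7),135),("blue",(284.2,202.8),(278.7,187.2),135),("purple",(405.9,212.8),(365.6,177.9),93)):
    print(n,"tri",tri((t,s),(a,b)).round(1),"top",ray(t,[a],z)[0].round(1),"scene",ray(s,[b],z)[0].round(1),
     [np.round(d["point"]).tolist()+[round(d["conf"],2)] for c in (t,s) for d in tip_of(c,n+"_bottle_mid")[:2]])
q=ray(t,[(255.8,191.3),(254.7,215.8),(289.5,220.5),(293.7,195.5)],58)[:,:2];print("carton",q.round(0).tolist(),q.mean(0))
d=np.diff(np.r_[q,q[:1]],axis=0);print(np.hypot(*d.T),np.degrees(np.arctan2(d[:,1],d[:,0])))
print(ray(t,[(385,204),(385.5,225.5)],16))
E
```

```text
red (array([473. , 289.2]), array([57., 56.])) (array([470.6, 292.1]), array([58., 58.]))
blue (array([479.6, 202.8]), array([55., 58.])) (array([477.4, 206.1]), array([57., 56.]))
purple (array([479.9, 366.1]), array([55., 58.])) (array([478.3, 369.2]), array([55., 54.]))
red tri [488.3 -13.3 138.8] top [488.2 -14.4 135. ] scene [493.4 -14.4 135. ] [[490.0, -12.0, 107.0, 0.63], [489.0, -11.0, 106.0, 0.68], [484.0, -41.0, 30.0, 0.41]]
blue tri [481.8 -68.2 128.8] top [480.1 -69.1 135. ] scene [475.8 -63.1 135. ] [[482.0, -68.0, 105.0, 0.64], [594.0, -2.0, 50.0, 0.53], [482.0, -69.0, 105.0, 0.68], [594.0, -6.0, 51.0, 0.48]]
purple tri [ 460.2 -390.1   87.4] top [ 459.  -388.9   93. ] scene [ 454.7 -383.6   93. ] [[457.0, -389.0, 63.0, 0.69], [461.0, -387.0, 66.0, 0.46]]
carton [[524.0, 5.0], [457.0, 8.0], [444.0, -86.0], [512.0, -98.0]] [484.46390771 -42.76776197]
[ 67.34060614  94.60829006  69.37480601 103.81245482] [177.52894596 -97.92453971 -10.22042715  83.33576106]
[[ 494.46729979 -356.56991643   16.        ]
 [ 433.96029486 -354.77767095   16.        ]]
```

Measured positions agree between both cameras and the networks: red bottle (489,-12), blue (482,-68.5), 56.5 mm apart as specified, and purple (459,-389). Purple goes first, since it is on its own pile and closest to the arm.

```bash
python3 -m inch '{"offset": [[2.4,2.5,0],[2.4,2.5,0],[2.4,2.5,0],[2.4,2.5,0],[2.4,2.5,0],[2.4,2.5,0],[2.4,2.5,0],[2.4,2.5,0]], "roll": [0.143,0.143,0.143,0.143,0.143,0.143,0.143,0.143]}' 8.5; python3 -c "
from h import *
o=bot.get_obs();print(o['t'],o['joints'].round(2),o['ee_pos'].round(1),o['ee_rot'].round(3).tolist(),bot.tip_extent)"
```

```text
t: 2.4
ee_pos: [459.0, -391.1, 253.8]
ee_rot: [[-0.028, 1.0, 0.002], [1.0, 0.028, -0.007], [-0.007, 0.002, -1.0]]
force: [0.2, -0.6, -0.0]
gripper_width: 85.2
2.4 [ 1.22  0.48 -0.75  1.67  0.36  1.13  0.4 ] [ 459.  -391.1  253.8] [[-0.028, 1.0, 0.002], [1.0, 0.028, -0.007], [-0.007, 0.002, -1.0]] 22.0
```

```bash
python3 -m inch '{"offset": [[0,0.2,-3],[0,0,-4],[0,0,-4],[0,0,-4],[0,0,-2],[0,0,-1.2]], "roll": [0.0,0.02,0,0,0,0]}'; python3 - <<'E'
from meas import *
t=read_camera("top");s=read_camera("scene")
f=lambda im,x,y:cv2.resize(im[y:y+80,x:x+66,::-1],None,fx=6,fy=6,interpolation=cv2.INTER_CUBIC)
cv2.imwrite("pics/p1.png",np.hstack([f(t["frame"],370,170),f(s["frame"],335,140)]))
o=bot.get_obs();print(o['ee_pos'],o['force'])
E
```

```text
t: 3.0
ee_pos: [468.1, -382.9, 71.1]
ee_rot: [[-0.066, 0.998, 0.014], [0.998, 0.066, -0.011], [-0.012, 0.014, -1.0]]
force: [-0.3, -0.4, 0.0]
gripper_width: 85.0
[ 467.45698726 -382.67272972   71.1509441 ] [-0.03480635  0.12159794 -0.51370617]
```

View pics/p1.png

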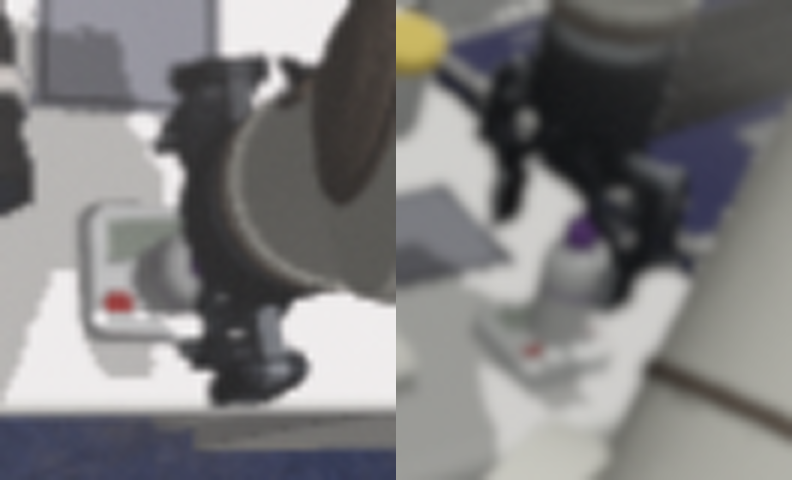

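The jaws straddle the purple bottle in both views, with the timer below. The arm drifted 9 mm in x and 6 mm in y while descending, so I correct that before closing.

```bash
python3 -m inch '{"offset": [[-0.4,-0.3,0],[-0.4,-0.3,0],[0,0,0]], "roll": [0.03,0.03,0]}'; python3 -c "
from h import *
o=bot.get_obs();print(o['ee_pos'],o['qvel'].round(2))"
```

```text
t: 3.4
ee_pos: [461.9, -390.3, 75.0]
ee_rot: [[-0.127, 0.992, 0.018], [0.992, 0.127, -0.013], [-0.015, 0.016, -1.0]]
force: [-0.5, -0.7, -0.2]
gripper_width: 84.7
[ 461.90517127 -390.29173457   75.00722037] [-0.   -0.02 -0.01 -0.01 -0.01  0.   -0.02]
```

```bash
python3 -m inch '{"offset": [[-0.25,0.1,-0.3],[0,0,0]], "roll": [-0.05,0]}';  python3 -m inch '{"offset": [[0,0,0],[0,0,0],[0,0,0],[0,0,0],[0,0,0],[0,0,0],[0,0,0],[0,0,0]], "roll": [0,0,0,0,0,0,0,0]}' 3.0
```

```text
t: 3.6
ee_pos: [461.1, -390.7, 75.0]
ee_rot: [[-0.074, 0.997, 0.021], [0.997, 0.074, -0.017], [-0.018, 0.02, -1.0]]
force: [-0.8, 0.9, 0.9]
gripper_width: 85.3
t: 4.4
ee_pos: [463.0, -391.7, 78.0]
ee_rot: [[-0.076, 0.997, 0.024], [0.997, 0.077, -0.02], [-0.022, 0.022, -1.0]]
force: [-0.8, -1.3, 1.1]
gripper_width: 33.1
```

```bash
python3 -m inch '{"offset": [[0,0,0],[0,0,0],[0,0,0]], "roll": [0,0,0]}' 2.0;  python3 - <<'E'
from meas import *
s=read_camera("scene")
cv2.imwrite("pics/p2.png",cv2.resize(s["frame"][130:230,320:420,::-1],None,fx=5,fy=5,interpolation=cv2.INTER_CUBIC))
o=bot.get_obs();print(o['ee_pos'],o['gripper_width'])
E
```

```text
t: 4.7
ee_pos: [463.0, -391.7, 78.0]
ee_rot: [[-0.076, 0.997, 0.024], [0.997, 0.077, -0.02], [-0.022, 0.022, -1.0]]
force: [-0.2, -0.4, 1.3]
gripper_width: 33.0
[ 462.96194013 -391.67348739   78.00849434] 33.41478855770077
```

View pics/p2.png

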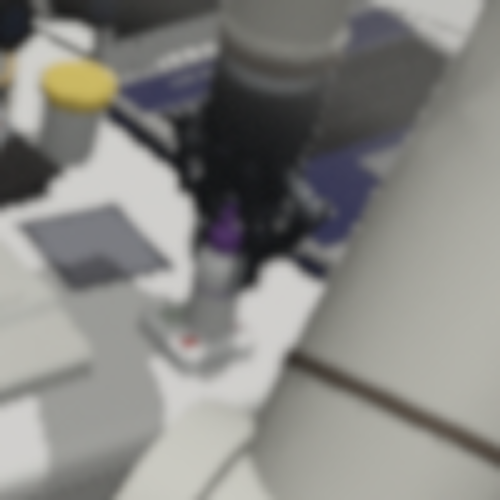

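```bash
python3 -m inch '{"offset": [[0,0,1],[0,0,2.5],[0,0,3.5],[0,0,3.5],[0,0,3.5],[-1,0,3],[-2,0,1],[-2.5,0,0]], "roll": [0,0,0,0,0,-0.03,-0.03,0]}'; python3 -m inch '{"offset": [[-1.5,3,0],[0,3.5,0],[0,3.5,0],[0,3.5,0],[0,3.5,0],[0,3.5,0]], "roll": [0,0,0,0,0,0]}'
```

```text
t: 5.55
ee_pos: [410.0, -387.0, 267.5]
ee_rot: [[-0.022, 0.999, 0.027], [1.0, 0.022, -0.018], [-0.018, 0.026, -0.999]]
force: [0.5, 0.2, -1.1]
gripper_width: 32.9
t: 6.15
ee_pos: [389.7, -181.4, 270.8]
ee_rot: [[-0.009, 1.0, 0.028], [1.0, 0.01, -0.026], [-0.026, 0.028, -0.999]]
force: [0.5, 0.4, 0.3]
gripper_width: 32.8
```

```bash
python3 -m inch '{"offset": [[0,4,0],[0.5,4,0],[1,4,0],[1,4,0],[1,4,0],[1,4,0],[1,4,0],[1,4,0]], "roll": [0,0,0,0,0,0,0,0]}'; python3 -m inch '{"offset": [[0.5,4,0],[0.5,4,0],[0,4,0],[0,4,0],[0,3,0],[0,2,0],[0,0,0]], "roll": [0,0,0,0,0,0,0]}'
```

```text
t: 6.95
ee_pos: [453.6, 150.8, 274.9]
ee_rot: [[-0.006, 0.999, 0.035], [0.999, 0.007, -0.041], [-0.041, 0.034, -0.999]]
force: [0.7, -0.1, -0.1]
gripper_width: 33.2
t: 7.65
ee_pos: [460.6, 377.5, 277.5]
ee_rot: [[-0.014, 0.999, 0.035], [0.999, 0.015, -0.035], [-0.035, 0.034, -0.999]]
force: [0.1, -0.6, -0.8]
gripper_width: 32.9
```

```bash
python3 -m inch '{"offset": [[1,-0.6,-2],[0.8,-0.6,-4],[0,0,-4],[0,0,-4],[0,0,-3],[0,0,-1.5],[0,0,0]], "roll": [0,0,0,0,0,0,0]}';  python3 - <<'E'
from meas import *
t=read_camera("top");s=read_camera("scene")
for c in(t,s): print([(np.round(d["point"],1),d["conf"]) for d in tip_of(c,"purple_bottle_mid")[:2]])
cv2.imwrite("pics/p3.png",np.hstack([cv2.resize(c["frame"][v:v+100,x:x+78,::-1],None,fx=5,fy=5,interpolation=cv2.INTER_CUBIC) for c,x,v in((t,95,170),(s,105,200))]))
o=bot.get_obs();print(o['ee_pos'],o['gripper_width'])
E
```

```text
t: 8.35
ee_pos: [484.1, 350.9, 82.8]
ee_rot: [[-0.005, 0.999, 0.038], [0.999, 0.006, -0.043], [-0.043, 0.037, -0.998]]
force: [0.4, 0.5, 0.5]
gripper_width: 32.9
[]
[(array([486.8, 355.3,  71.3]), 0.55)]
[485.58832829 354.74874542  87.211852  ] 33.12416233248992
```

View pics/p3.png

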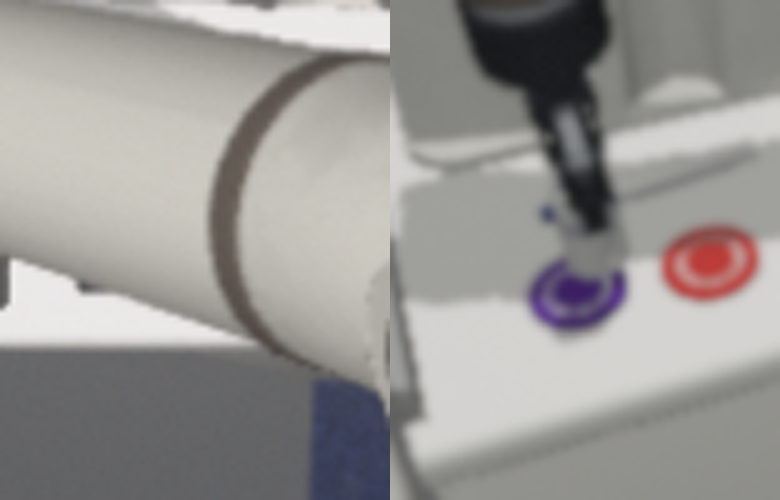

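```bash
python3 -m inch '{"offset": [[-0.35,0.7,0],[-0.35,0.6,0],[0,0,-0.7],[0,0,0]], "roll": [0,0,0,0]}'; python3 -c "
from h import *
o=bot.get_obs();print(o['ee_pos'],o['force'])"
```

```text
t: 8.95
ee_pos: [479.8, 372.1, 84.8]
ee_rot: [[-0.007, 0.999, 0.05], [0.999, 0.008, -0.032], [-0.032, 0.05, -0.998]]
force: [-0.2, -1.1, -1.0]
gripper_width: 33.1
[479.80278258 372.13333503  84.79866413] [-0.23728388 -1.11151374 -1.01412761]
```

```bash
python3 -m inch '{"offset": [[0,-0.5,0],[0,0,0],[0,0,-0.7],[0,0,-0.6],[0,0,0],[0,0,0]], "roll": [0,0,0,0,0,0]}'; python3 -c "
from h import *
o=bot.get_obs();print(o['ee_pos'],o['force'])"
```

```text
t: 9.55
ee_pos: [479.7, 366.0, 70.0]
ee_rot: [[-0.006, 0.999, 0.05], [0.999, 0.008, -0.033], [-0.034, 0.05, -0.998]]
force: [0.4, 0.2, 0.0]
gripper_width: 32.8
[479.71695109 365.98933843  70.03854428] [0.43513405 0.23149484 0.0306476 ]
```

Lower the last few millimetres until contact.

```bash
python3 -m inch '{"offset": [[0,0,-0.3],[0,0,0],[0,0,-0.2],[0,0,0]], "roll": [0,0,0,0]}'; python3 - <<'E'
from meas import *
s=read_camera("scene")
print([(np.round(d["point"],1),d["conf"]) for d in tip_of(s,"purple_bottle_mid")[:2]])
cv2.imwrite("pics/p4.png",cv2.resize(s["frame"][190:290,105:205,::-1],None,fx=5,fy=5,interpolation=cv2.INTER_CUBIC))
o=bot.get_obs();print(o['ee_pos'],o['force'])
E
```

```text
t: 9.95
ee_pos: [480.0, 367.1, 66.0]
ee_rot: [[-0.007, 0.999, 0.051], [0.999, 0.008, -0.032], [-0.032, 0.051, -0.998]]
force: [0.1, -0.1, -0.5]
gripper_width: 33.2
[(array([480.8, 375.1,  55.3]), 0.61)]
[480.03192081 366.87730343  65.69158086] [-0.89574647 -0.05541095  2.50407869]
```

View pics/p4.png

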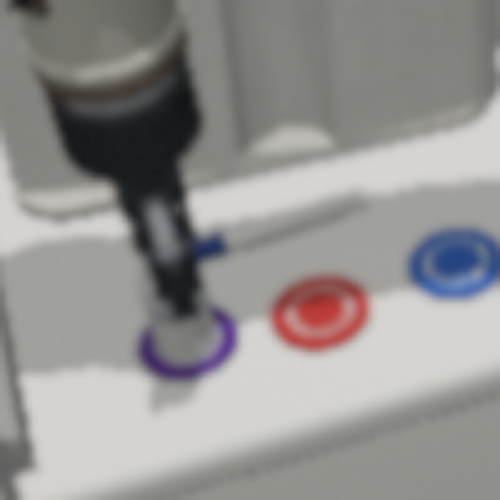

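The bottle stands centred on the purple coaster (bottom at crop (183,345), coaster centre (187,343)), with first contact force showing. Release it and go up.

```bash
python3 -m inch '{"offset": [[0,0,-0.1],[0,0,0]], "roll": [0,0]}'; python3 -m inch '{"offset": [[0,0,0],[0,0,0],[0,0,0],[0,0,0],[0,0,0]], "roll": [0,0,0,0,0]}' 8.5;  python3 -m inch '{"offset": [[0,0,1],[0,0,2],[0,0,3.5],[0,0,4],[0,0,4],[0,0,3],[0,0,0]], "roll": [0,0,0,0,0,0,0]}'; python3 -c "
from h import *
o=bot.get_obs();print(o['ee_pos'],o['ee_rot'][:,2],o['joints'].round(2))
for c in('top','scene'):
  c=read_camera(c);print([(np.round(d['point'],1),d['conf']) for d in tip_of(c,'purple_bottle_mid')[:2]])"
```

```text
t: 10.25
ee_pos: [480.0, 367.6, 65.8]
ee_rot: [[-0.007, 0.999, 0.052], [0.999, 0.008, -0.031], [-0.032, 0.051, -0.998]]
force: [0.5, -0.1, 0.2]
gripper_width: 33.0
t: 10.75
ee_pos: [480.1, 367.1, 65.1]
ee_rot: [[-0.006, 0.999, 0.051], [0.999, 0.008, -0.032], [-0.032, 0.051, -0.998]]
force: [-0.5, -0.2, 0.0]
gripper_width: 85.2
t: 11.45
ee_pos: [477.5, 367.9, 254.6]
ee_rot: [[-0.01, 0.999, 0.052], [0.999, 0.012, -0.03], [-0.03, 0.052, -0.998]]
force: [0.2, 0.3, 0.1]
gripper_width: 85.0
[477.50965724 367.91663527 254.59739817] [ 0.05221667 -0.02968798 -0.99819439] [-0.    0.57 -1.01  1.68  0.58  1.19 -1.16]
[]
[(array([476.9, 370.6,  53.6]), 0.85), (array([483.7, -70. , 104. ]), 0.25)]
```

```bash
python3 -m inch '{"offset": [[0,-3,0],[0,-4.5,0],[0,-4.5,0],[0,-4.5,0],[0,-4.5,0],[0,-4.5,0],[0,-4.5,0],[0,-4.5,0]], "roll": [0,-0.02,-0.02,-0.02,-0.02,-0.02,-0.02,-0.02]}'; python3 -m inch '{"offset": [[0,-2,0],[0,0,0],[0,0,0]], "roll": [0,0,0]}'; python3 -c "
from h import *
o=bot.get_obs();print(o['ee_pos'],o['ee_rot'][:,2],o['joints'].round(2))"
```

```text
t: 12.45
ee_pos: [464.2, 12.5, 237.0]
ee_rot: [[0.12, 0.993, 0.017], [0.992, -0.119, -0.037], [-0.034, 0.022, -0.999]]
force: [2.0, -0.3, -0.5]
gripper_width: 85.0
t: 12.75
ee_pos: [460.3, -16.9, 233.0]
ee_rot: [[0.134, 0.991, 0.008], [0.99, -0.134, -0.038], [-0.036, 0.013, -0.999]]
force: [0.1, 0.8, 0.5]
gripper_width: 85.0
[460.34450129 -16.91198989 233.00992937] [ 0.00767812 -0.03770219 -0.99925952] [ 0.9   0.31 -1.09  2.02  0.37  1.01 -0.51]
```

```bash
python3 -m inch '{"offset": [[1.4,0.3,-1],[1.4,0.3,-1.5],[0,0,-1.5],[0,0,0],[0,0,0]], "roll": [0,0,0,0,0]}'; python3 -c "
from h import *
o=bot.get_obs();print(o['ee_pos'],o['ee_rot'][:,2])
for c in('top','scene'):
  c=read_camera(c);print([(np.round(d['point'],1),d['conf']) for d in tip_of(c,'red_bottle_mid')[:2]])"
```

```text
t: 13.25
ee_pos: [486.5, -3.9, 189.5]
ee_rot: [[0.124, 0.992, 0.003], [0.992, -0.124, -0.034], [-0.034, 0.007, -0.999]]
force: [-0.4, -0.6, 0.2]
gripper_width: 85.2
[486.46991507  -3.91350174 189.46369842] [ 0.0030722  -0.03439918 -0.99940345]
[]
[(array([489.4,  -9.3, 107.1]), 0.49)]
```

```bash
python3 -m inch '{"offset": [[0.2,-0.7,0],[0,0,-1.5],[0,0,-2],[0,0,-2],[0,0,-1.2],[0,0,0],[0,0,0]], "roll": [0,0,0,0,0,0,0]}'; python3 -c "
from h import *
o=bot.get_obs();print(o['ee_pos'],o['ee_rot'][:,2])"
```

```text
t: 14.15
ee_pos: [489.8, -15.9, 120.0]
ee_rot: [[0.132, 0.991, 0.008], [0.991, -0.131, -0.038], [-0.037, 0.013, -0.999]]
force: [0.2, -0.4, -0.5]
gripper_width: 85.2
[489.76935012 -15.85820094 119.96493123] [ 0.00770922 -0.03817133 -0.99924147]
```

```bash
python3 -m inch '{"offset": [[0,0.3,-0.3],[0,0,0],[0,0,-0.2],[0,0,0]], "roll": [0,0,0,0]}'; python3 -m inch '{"offset": [[0,0,0],[0,0,0],[0,0,0],[0,0,0],[0,0,0],[0,0,0],[0,0,0],[0,0,0]], "roll": [0,0,0,0,0,0,0,0]}' 2.5;python3 -c "
from h import *
o=bot.get_obs();print(o['ee_pos'],o['force'])
for c in('top','scene'):
  c=read_camera(c);print([(np.round(d['point'],1),d['conf']) for k in ('red','blue') for d in tip_of(c,k+'_bottle_mid')[:2]])"
```

```text
t: 14.55
ee_pos: [491.3, -12.4, 116.4]
ee_rot: [[0.132, 0.991, 0.011], [0.991, -0.131, -0.039], [-0.037, 0.016, -0.999]]
force: [-0.3, 0.8, 0.4]
gripper_width: 85.4
t: 15.35
ee_pos: [491.7, -12.5, 117.4]
ee_rot: [[0.132, 0.991, 0.012], [0.991, -0.132, -0.039], [-0.037, 0.017, -0.999]]
force: [-0.0, -0.4, 1.5]
gripper_width: 33.3
[491.66470839 -12.47590358 117.42208857] [-0.02922519 -0.3771395   1.52105202]
[(array([494.3,  85.9,  -1.4]), 0.67)]
[(array([591.7,  -4.7,  49.7]), 0.78), (array([482.9, -38. ,  29.8]), 0.62)]
```

```bash
python3 -m inch '{"offset": [[0,0,1],[0,0,2],[0,0,3.5],[0,0,3.5],[0,0,2.5],[0,2,0.5],[0,3,0],[0,3.5,0]], "roll": [0,0,0,0,0,0.02,0.03,0.03]}'; python3 -m inch '{"offset": [[0,3.5,0],[0,3.5,0],[0,3.5,0],[0,3.5,0],[0,3,0],[0,2,0],[0,0,0]], "roll": [0.03,0.02,0,0,0,0,0]}'; python3 -c "
from h import *
o=bot.get_obs();print(o['ee_pos'],o['ee_rot'][:,2])"
```

```text
t: 16.45
ee_pos: [490.1, 71.5, 254.1]
ee_rot: [[0.058, 0.998, 0.013], [0.998, -0.057, -0.04], [-0.039, 0.016, -0.999]]
force: [0.8, 0.1, -0.8]
gripper_width: 33.2
t: 17.15
ee_pos: [481.2, 281.6, 252.6]
ee_rot: [[-0.012, 1.0, 0.012], [0.999, 0.013, -0.034], [-0.034, 0.011, -0.999]]
force: [-0.2, 0.1, -0.6]
gripper_width: 33.5
[481.22705537 281.63271385 252.61123017] [ 0.01165521 -0.03403361 -0.99935273]
```

```bash
python3 -m inch '{"offset": [[-0.4,0.4,-2],[-0.4,0.4,-3],[0,0,-3],[0,0,-3],[0,0,-3],[0,0,-2],[0,0,0],[0,0,0]], "roll": [0,0,0,0,0,0,0,0]}'; python3 -c "
from h import *
o=bot.get_obs();print(o['ee_pos'],o['ee_rot'][:,2])"
```

```text
t: 17.95
ee_pos: [467.7, 289.4, 85.9]
ee_rot: [[-0.019, 1.0, 0.008], [0.999, 0.019, -0.036], [-0.036, 0.007, -0.999]]
force: [0.6, 0.8, 0.6]
gripper_width: 33.4
[467.68368562 289.44491884  85.89414943] [ 0.00809694 -0.03631289 -0.99930767]
```

```bash
python3 -m inch '{"offset": [[0.4,0,-0.5],[0,0,0],[0,0,-0.6],[0,0,-0.6],[0,0,0],[0,0,0]], "roll": [0,0,0,0,0,0]}'; python3 - <<'E'
from meas import *
o=bot.get_obs();print(o['ee_pos'],o['force'])
s=read_camera("scene")
print([(np.round(d["point"],1),d["conf"]) for d in tip_of(s,"red_bottle_mid")[:2]])
cv2.imwrite("pics/p5.png",cv2.resize(s["frame"][190:290,105:205,::-1],None,fx=5,fy=5,interpolation=cv2.INTER_CUBIC))
E
```

```text
t: 18.55
ee_pos: [474.6, 290.4, 71.6]
ee_rot: [[-0.017, 1.0, 0.014], [0.999, 0.018, -0.034], [-0.034, 0.013, -0.999]]
force: [-0.9, 0.1, -1.0]
gripper_width: 33.0
[474.63681016 290.35600606  71.61963586] [-0.8808923   0.1370572  -0.95236561]
[(array([476.5, 293.5,  62.7]), 0.7)]
```

View pics/p5.png

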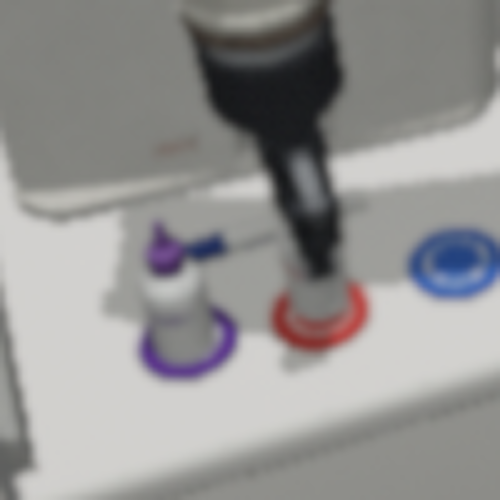

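Purple stands upright in its ring, at crop (183,345). Red is about 8 mm above its coaster and roughly 3 mm too far in x.

```bash
python3 -m inch '{"offset": [[-0.25,0,-0.3],[0,0,0],[0,0,-0.4],[0,0,0],[0,0,-0.1],[0,0,0]], "roll": [0,0,0,0,0,0]}'; python3 -c "
from h import *
o=bot.get_obs();print(o['ee_pos'],o['force'])
c=read_camera('scene');print([(np.round(d['point'],1),d['conf']) for d in tip_of(c,'red_bottle_mid')[:2]])"
```

```text
t: 19.25
ee_pos: [471.9, 290.8, 63.5]
ee_rot: [[-0.018, 1.0, 0.015], [0.999, 0.018, -0.033], [-0.034, 0.014, -0.999]]
force: [-0.7, 0.2, 0.9]
gripper_width: 33.2
[471.90206706 290.81594025  63.50189552] [-0.69192051  0.1580281   0.90617854]
[(array([484.1, 206.8,  -0.5]), 0.51), (array([473.5, 291.8,  54.6]), 0.48)]
```

```bash
python3 -m inch '{"offset": [[0,0,-0.15],[0,0,0],[0,0,0]], "roll": [0,0,0]}'; python3 -m inch '{"offset": [[0,0,0],[0,0,0],[0,0,0],[0,0,0],[0,0,0]], "roll": [0,0,0,0,0]}' 8.5;  python3 -m inch '{"offset": [[0,0,1],[0,0,2],[0,0,3.5],[0,0,4],[0,0,4],[0,0,3],[0,0,0]], "roll": [0,0,0,0,0,0,0]}'; python3 -c "
from h import *
o=bot.get_obs();print(o['ee_pos'],o['ee_rot'][:,2],o['joints'].round(2))
for c in('top','scene'):
  c=read_camera(c);print([(k,np.round(d['point'],1),round(d['conf'],2)) for k in('red','blue') for d in tip_of(c,k+'_bottle_mid')[:2]])"
```

```text
t: 19.65
ee_pos: [472.1, 291.6, 63.7]
ee_rot: [[-0.018, 1.0, 0.016], [0.999, 0.019, -0.033], [-0.033, 0.015, -0.999]]
force: [0.6, 0.1, -0.3]
gripper_width: 33.5
t: 20.15
ee_pos: [472.1, 291.1, 63.0]
ee_rot: [[-0.018, 1.0, 0.015], [0.999, 0.018, -0.033], [-0.033, 0.015, -0.999]]
force: [0.9, -0.1, 0.3]
gripper_width: 85.2
t: 20.85
ee_pos: [469.2, 291.3, 247.1]
ee_rot: [[-0.021, 1.0, 0.013], [0.999, 0.021, -0.034], [-0.034, 0.012, -0.999]]
force: [1.1, 0.0, -0.6]
gripper_width: 85.0
[469.20159951 291.28552694 247.1268953 ] [ 0.01279813 -0.03355267 -0.99935501] [ 0.18  0.51 -1.06  1.79  0.52  1.16 -1.03]
[('blue', array([592.8,  -4.3,  43.7]), 0.76), ('blue', array([479. , -69.8, 107. ]), 0.61)]
[('red', array([471.8, 292.9,  53. ]), 0.75), ('blue', array([596.7,  -3.6,  47. ]), 0.58), ('blue', array([482.8, -67.7, 105.7]), 0.47)]
```

```bash
python3 -m inch '{"offset": [[0.1,-3,0.1],[0.3,-4.5,0.2],[0.3,-4.5,0.2],[0.3,-4.5,0.2],[0.3,-4.5,0.2],[0.3,-4.5,0.2],[0.3,-4.5,0.2],[0,-4,0]], "roll": [0,-0.02,-0.02,-0.02,-0.02,-0.02,-0.02,-0.02]}'; python3 -m inch '{"offset": [[0,-1.5,0],[0,0,0],[0,0,0]], "roll": [0,0,0]}'; python3 -c "
from h import *
o=bot.get_obs();print(o['ee_pos'],o['ee_rot'][:,2],o['joints'].round(2))"
```

```text
t: 21.95
ee_pos: [477.9, -56.0, 246.6]
ee_rot: [[0.107, 0.994, -0.015], [0.994, -0.107, -0.029], [-0.031, -0.012, -0.999]]
force: [1.8, -0.5, -0.4]
gripper_width: 84.9
t: 22.25
ee_pos: [475.4, -78.7, 243.4]
ee_rot: [[0.119, 0.993, -0.022], [0.992, -0.12, -0.028], [-0.03, -0.019, -0.999]]
force: [-0.0, 1.3, 0.5]
gripper_width: 84.8
[475.39784424 -78.73522461 243.39608494] [-0.02206437 -0.02801074 -0.99936408] [ 0.99  0.37 -1.08  1.94  0.4   1.08 -0.39]
```

```bash
python3 -m inch '{"offset": [[0.3,0.6,-1.5],[0.3,0.4,-1.5],[0,0,-1.5],[0,0,-0.5],[0,0,0],[0,0,0]], "roll": [-0.01,0,0,0,0,0]}'; python3 -c "
from h import *
o=bot.get_obs();print(o['ee_pos'],o['ee_rot'][:,2])
for c in('top','scene'):
  c=read_camera(c);print([(k,np.round(d['point'],1),round(d['conf'],2)) for k in('blue',) for d in tip_of(c,k+'_bottle_mid')[:2]])"
```

```text
t: 22.85
ee_pos: [480.9, -60.0, 190.6]
ee_rot: [[0.117, 0.993, -0.024], [0.993, -0.118, -0.024], [-0.027, -0.021, -0.999]]
force: [0.4, 0.2, -0.2]
gripper_width: 84.8
[480.89281009 -59.97524158 190.58989203] [-0.02371175 -0.02449874 -0.99941861]
[('blue', array([ 462.8, -383. ,    3.6]), 0.66)]
[('blue', array([596.2,  -3.7,  50. ]), 0.71), ('blue', array([485.2, -67.1, 102.1]), 0.69)]
```

```bash
python3 -m inch '{"offset": [[0.1,-0.4,0],[0,0,-1.5],[0,0,-2],[0,0,-2],[0,0,-1],[0,0,0],[0,0,0]], "roll": [0,0,0,0,0,0,0]}'; python3 -c "
from h import *
o=bot.get_obs();print(o['ee_pos'],o['ee_rot'][:,2])"
```

```text
t: 23.75
ee_pos: [482.7, -67.3, 122.2]
ee_rot: [[0.123, 0.992, -0.021], [0.992, -0.123, -0.026], [-0.029, -0.017, -0.999]]
force: [-0.5, -0.1, 0.1]
gripper_width: 85.2
[482.72049603 -67.30852468 122.15614324] [-0.02087667 -0.0264207  -0.99943289]
```

```bash
python3 -m inch '{"offset": [[0,0,-0.4],[0,0,0],[0,0,-0.2],[0,0,0]], "roll": [0,0,0,0]}'; python3 -m inch '{"offset": [[0,0,0],[0,0,0],[0,0,0],[0,0,0],[0,0,0],[0,0,0],[0,0,0],[0,0,0]], "roll": [0,0,0,0,0,0,0,0]}' 2.5
```

```text
t: 24.15
ee_pos: [484.2, -67.5, 117.5]
ee_rot: [[0.123, 0.992, -0.018], [0.992, -0.124, -0.027], [-0.029, -0.014, -0.999]]
force: [-0.7, -0.4, -0.3]
gripper_width: 85.1
t: 24.95
ee_pos: [484.5, -67.5, 118.5]
ee_rot: [[0.123, 0.992, -0.017], [0.992, -0.124, -0.028], [-0.03, -0.013, -0.999]]
force: [-0.3, 0.2, 1.6]
gripper_width: 33.0
```

```bash
python3 -m inch '{"offset": [[0,0,1],[0,0,2],[0,0,3.5],[0,0,3.5],[0,0,2.5],[0,2,0.5],[0,3,0],[0,3.5,0]], "roll": [0,0,0,0,0,0.02,0.03,0.03]}'; python3 -m inch '{"offset": [[0,3.5,0],[0,3.5,0],[0,3.5,0],[0,3,0],[0,3,0],[0,1,0],[0,0,0]], "roll": [0.03,0.02,0,0,0,0,0]}'; python3 -c "
from h import *
o=bot.get_obs();print(o['ee_pos'],o['ee_rot'][:,2])"
```

```text
t: 25.75
ee_pos: [483.0, 17.1, 255.1]
ee_rot: [[0.048, 0.999, -0.016], [0.998, -0.049, -0.03], [-0.031, -0.015, -0.999]]
force: [0.1, 0.1, -0.6]
gripper_width: 33.0
t: 26.45
ee_pos: [474.8, 211.1, 254.0]
ee_rot: [[-0.023, 1.0, -0.017], [0.999, 0.022, -0.027], [-0.026, -0.018, -0.999]]
force: [0.3, 0.5, -0.8]
gripper_width: 33.3
[474.84872549 211.07084424 253.99310594] [-0.01736856 -0.02687617 -0.99948787]
```

```bash
python3 -m inch '{"offset": [[0.4,-0.2,-2],[0.2,-0.2,-3],[0,0,-3],[0,0,-3],[0,0,-3],[0,0,-2],[0,0,0],[0,0,0]], "roll": [0,0,0,0,0,0,0,0]}'; python3 -c "
from h import *
o=bot.get_obs();print(o['ee_pos'],o['ee_rot'][:,2])
c=read_camera('scene');print([(np.round(d['point'],1),d['conf']) for d in tip_of(c,'blue_bottle_mid')[:2]])"
```

```text
t: 27.25
ee_pos: [480.7, 196.8, 87.5]
ee_rot: [[-0.016, 1.0, -0.019], [0.999, 0.015, -0.034], [-0.034, -0.02, -0.999]]
force: [0.1, -0.4, 0.3]
gripper_width: 33.4
[480.65367503 196.81842727  87.50094455] [-0.01924576 -0.03399601 -0.99923664]
[(array([592.8,  -3.5,  49.5]), 0.75), (array([483.4, 194.1,  75.7]), 0.54)]
```

```bash
python3 -m inch '{"offset": [[-0.2,0.5,0],[0,0.3,0],[0,0,0],[0,0,-0.6],[0,0,-0.6],[0,0,0],[0,0,0]], "roll": [0,0,0,0,0,0,0]}'; python3 -c "
from h import *
o=bot.get_obs();print(o['ee_pos'],o['force'])
c=read_camera('scene');print([(np.round(d['point'],1),d['conf']) for d in tip_of(c,'blue_bottle_mid')[:2]])"
```

```text
t: 28.05
ee_pos: [481.4, 206.9, 78.8]
ee_rot: [[-0.015, 1.0, -0.011], [0.999, 0.015, -0.032], [-0.032, -0.012, -0.999]]
force: [-0.2, -0.9, 0.1]
gripper_width: 33.0
[481.37439021 206.89481489  78.83737516] [-0.1860463  -0.90306377  0.10307527]
[(array([593. ,  -5.3,  50. ]), 0.77), (array([485.2, 206.2,  63.3]), 0.62)]
```

```bash
python3 -m inch '{"offset": [[-0.3,0,-0.4],[0,0,0],[0,0,-0.5],[0,0,-0.3],[0,0,0],[0,0,0]], "roll": [0,0,0,0,0,0]}'; python3 - <<'E'
from meas import *
o=bot.get_obs();print(o['ee_pos'],o['force'])
s=read_camera("scene")
print([(np.round(d["point"],1),d["conf"]) for d in tip_of(s,"blue_bottle_mid")[:2]])
cv2.imwrite("pics/p6.png",cv2.resize(s["frame"][170:290,105:255,::-1],None,fx=5,fy=5,interpolation=cv2.INTER_CUBIC))
E
```

```text
t: 28.75
ee_pos: [478.1, 206.7, 65.8]
ee_rot: [[-0.015, 1.0, -0.012], [0.999, 0.015, -0.032], [-0.032, -0.012, -0.999]]
force: [-0.1, -0.2, -0.5]
gripper_width: 32.7
[478.05726409 206.66221732  65.75455266] [-0.11067746 -0.19791565 -0.51888024]
[(array([593.8,  -1.7,  49.7]), 0.71), (array([478.8, 204.5,  51. ]), 0.53)]
```

View pics/p6.png

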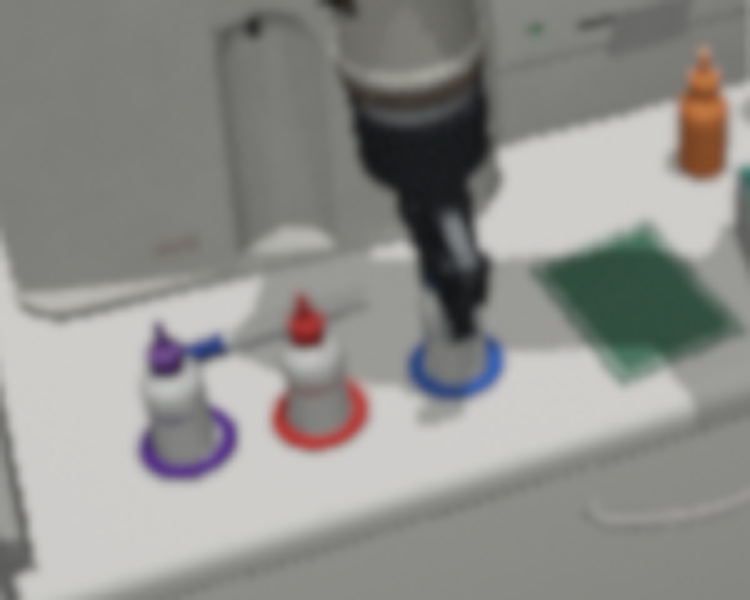

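All three bottles sit inside their rings; blue is at crop (455,370). Lower it the last millimetre, release, and go up.

```bash
python3 -m inch '{"offset": [[0,0,-0.15],[0,0,0],[0,0,-0.1],[0,0,0]], "roll": [0,0,0,0]}'; python3 -m inch '{"offset": [[0,0,0],[0,0,0],[0,0,0],[0,0,0],[0,0,0]], "roll": [0,0,0,0,0]}' 8.5;  python3 -m inch '{"offset": [[0,0,1],[0,0,2],[0,0,3.5],[0,0,4],[0,0,4],[0,0,3],[0,0,0]], "roll": [0,0,0,0,0,0,0]}'; python3 -c "
from h import *
o=bot.get_obs();print(o['ee_pos'],o['ee_rot'][:,2],o['joints'].round(2))
for c in('top','scene'):
  c=read_camera(c);print([(k,np.round(d['point'],1),round(d['conf'],2)) for k in('blue_bottle_mid','carton_mid','timer_mid') for d in tip_of(c,k)[:2]])"
```

```text
t: 29.25
ee_pos: [478.5, 207.4, 64.5]
ee_rot: [[-0.015, 1.0, -0.01], [0.999, 0.015, -0.032], [-0.032, -0.01, -0.999]]
force: [0.1, -0.7, -0.2]
gripper_width: 33.3
t: 29.75
ee_pos: [478.8, 207.3, 64.4]
ee_rot: [[-0.015, 1.0, -0.01], [0.999, 0.015, -0.031], [-0.031, -0.01, -0.999]]
force: [-0.0, 0.6, 0.1]
gripper_width: 85.0
t: 30.45
ee_pos: [475.8, 208.0, 248.3]
ee_rot: [[-0.018, 1.0, -0.013], [0.999, 0.018, -0.032], [-0.031, -0.013, -0.999]]
force: [0.1, 0.6, -0.4]
gripper_width: 85.1
[475.77865685 207.95052949 248.30775723] [-0.01269719 -0.03170323 -0.99941667] [ 0.38  0.46 -1.09  1.85  0.47  1.14 -0.87]
[('blue_bottle_mid', array([596. ,  -1.7,  46.8]), 0.51), ('carton_mid', array([489.7, -43.3,  29.4]), 0.65), ('timer_mid', array([ 460. , -383.6,    2.8]), 0.86)]
[('blue_bottle_mid', array([478.5, 204.8,  48.6]), 0.78), ('blue_bottle_mid', array([597. ,  -4.1,  49.6]), 0.54), ('carton_mid', array([485.3, -41.3,  30.9]), 0.81), ('timer_mid', array([ 466.9, -382.1,   11.4]), 0.54)]
```

```bash
cat >> meas.py <<'E'
def boxpts(cx,cy,ang,lx,ly,z):
    a=np.radians(ang);R=np.array([[np.cos(a),-np.sin(a)],[np.sin(a),np.cos(a)]])
    q=np.array([[1,1],[1,-1],[-1,-1],[-1,1]])*[lx/2,ly/2]
    return np.c_[q@R.T+[cx,cy],np.full(4,z)]
def overlay(c,roi,boxes,k=5):
    x,y,w,h=roi; im=cv2.resize(c["frame"][y:y+h,x:x+w,::-1],None,fx=k,fy=k,interpolation=cv2.INTER_CUBIC)
    for b,col in boxes:
        p=((proj(c,b)-[x-.5,y-.5])*k).round().astype(np.int32); cv2.polylines(im,[p],True,col,1)
    return im
E
python3 - <<'E'
from meas import *
t=read_camera("top");s=read_camera("scene")
B=[(boxpts(485,-41,-7.6,68,98,58),(0,0,255)),(boxpts(488.5,84,8.6,120,90,2),(255,0,255)),(boxpts(463,-384,0,66,66,16),(0,0,255)),(boxpts(585,-381,0,90,90,2),(255,0,255))]
a=np.vstack([np.hstack([overlay(t,(205,175,95,60),B,4),overlay(t,(370,155,60,60+0),B,4)]),np.hstack([overlay(s,(205,180,95,70),B,4),overlay(s,(310,155,60,70),B,4)])])
cv2.imwrite("pics/p7.png",a);print(a.shape)
E
```

```text
(520, 620, 3)
```

View pics/p7.png

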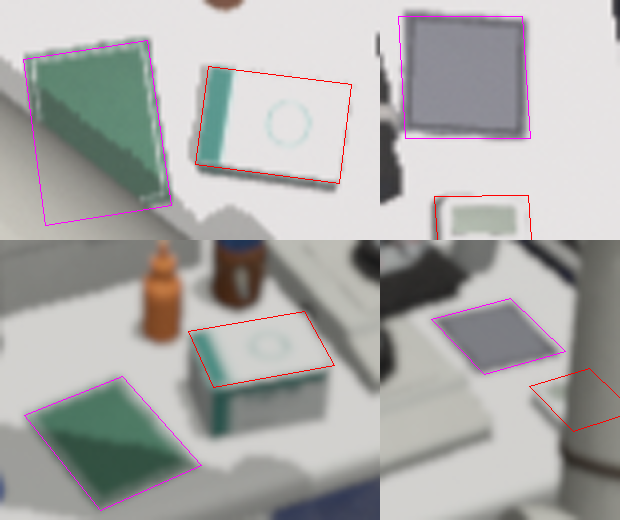

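```bash
python3 -m inch '{"offset": [[0.2,-3,0],[0.3,-4.5,0.1],[0.3,-4.5,0.1],[0.3,-4.5,0.1],[0.3,-4,0],[0,-2.5,0],[0,0,0],[0,0,0]], "roll": [0,-0.03,-0.03,-0.03,-0.03,-0.03,0,0]}'; python3 - <<'E'
from meas import *
o=bot.get_obs();print(o['ee_pos'],o['ee_rot'][:,1:].round(3).tolist(),o['joints'].round(2))
for n,z in (("top",0),("scene",0)):
    c=read_camera(n);h=cv2.cvtColor(c["frame"],cv2.COLOR_RGB2HSV)
    u,v=proj(c,[[585,-381,2]])[0].astype(int);k=np.zeros(h.shape[:2],np.uint8);cv2.circle(k,(int(u),int(v)),26,1,-1)
    m=((h[...,2]<175)&(h[...,2]>60)).astype(np.uint8)*k; n_,l=cv2.connectedComponents(m); ys,xs=np.nonzero(l==l[v,u])
    print(n,cv2.minAreaRect(ray(c,np.c_[xs,ys],2)[:,:2].astype(np.float32)))
E
```

```text
t: 31.75
ee_pos: [484.7, -29.6, 244.1]
ee_rot: [[0.131, 0.991, -0.029], [0.991, -0.132, -0.024], [-0.028, -0.025, -0.999]]
force: [0.0, 1.2, 1.4]
gripper_width: 84.8
[484.69366916 -29.57849982 244.0818997 ] [[0.991, -0.029], [-0.132, -0.024], [-0.025, -0.999]] [ 0.88  0.39 -1.08  1.93  0.4   1.1  -0.5 ]
top ((579.7971801757812, -369.506103515625), (111.70416259765625, 101.83370971679688), 86.34068298339844)
scene ((583.4354248046875, -377.93267822265625), (90.30160522460938, 90.47311401367188), 85.58240509033203)
```

```bash
python3 -m inch '{"offset": [[0.1,-0.6,-2],[0,0,-3],[0,0,-3.5],[0,0,-3],[0,0,-2],[0,0,0],[0,0,0]], "roll": [0,0,0,0,0,0,0]}'; python3 -c "
from h import *
o=bot.get_obs();print(o['ee_pos'],o['ee_rot'][:,1:].round(3).tolist())"
```

```text
t: 32.55
ee_pos: [487.8, -21.4, 106.9]
ee_rot: [[0.108, 0.994, -0.023], [0.994, -0.108, -0.021], [-0.023, -0.02, -1.0]]
force: [0.3, -0.2, 0.6]
gripper_width: 85.0
[487.76247357 -21.3781219  106.92206403] [[0.994, -0.023], [-0.108, -0.021], [-0.02, -1.0]]
```

```bash
python3 -m inch '{"offset": [[0,-0.8,0],[-0.1,-0.7,-0.5],[0,0,-0.8],[0,0,0],[0,0,0]], "roll": [-0.02,0,0,0,0]}'; python3 -c "
from h import *
o=bot.get_obs();print(o['ee_pos'],o['ee_rot'][:,1:].round(3).tolist())"
```

```text
t: 33.05
ee_pos: [489.5, -37.5, 96.7]
ee_rot: [[0.129, 0.991, -0.016], [0.991, -0.13, -0.022], [-0.024, -0.013, -1.0]]
force: [0.1, -0.1, -0.4]
gripper_width: 85.0
[489.53884213 -37.46830755  96.70858888] [[0.991, -0.016], [-0.13, -0.022], [-0.013, -1.0]]
```

```bash
python3 -m inch '{"offset": [[-0.4,-0.2,0],[0,0,-0.8],[0,0,0],[0,0,0]], "roll": [0,0,0,0]}'; python3 -c "
from h import *
o=bot.get_obs();print(o['ee_pos'],o['ee_rot'][:,1:].round(3).tolist())
for c in('top','scene'):
  c=read_camera(c);print([(k,np.round(d['point'],1),round(d['conf'],2)) for k in('carton_mid',) for d in tip_of(c,k)[:2]])"
```

```text
t: 33.45
ee_pos: [485.2, -39.7, 88.3]
ee_rot: [[0.129, 0.991, -0.016], [0.991, -0.13, -0.022], [-0.024, -0.013, -1.0]]
force: [0.4, -0.3, 0.6]
gripper_width: 85.4
[485.18542132 -39.6845916   88.31335847] [[0.991, -0.016], [-0.13, -0.022], [-0.013, -1.0]]
[('carton_mid', array([488.2, -43.6,  29. ]), 0.65)]
[('carton_mid', array([483.8, -35. ,  28.7]), 0.92)]
```

```bash
python3 -m inch '{"offset": [[0,-0.1,-0.8],[0,0,-1],[0,0,-0.6],[0,0,0],[0,0,0]], "roll": [0,0,0,0,0]}'; python3 -c "
from h import *
o=bot.get_obs();print(o['ee_pos'],o['force'])"
```

```text
t: 34.15
ee_pos: [485.2, -40.7, 61.9]
ee_rot: [[0.13, 0.991, -0.016], [0.991, -0.13, -0.022], [-0.024, -0.013, -1.0]]
force: [0.5, -1.1, 0.2]
gripper_width: 85.0
[485.17806549 -40.700011    61.93998416] [ 0.48790725 -1.05878682  0.22644907]
```

```bash
python3 - <<'E'
from meas import *
s=read_camera("scene")
cv2.imwrite("pics/p8.png",cv2.resize(s["frame"][150:250,220:320,::-1],None,fx=5,fy=5,interpolation=cv2.INTER_CUBIC))
E
```

```text
(no output)
```

View pics/p8.png

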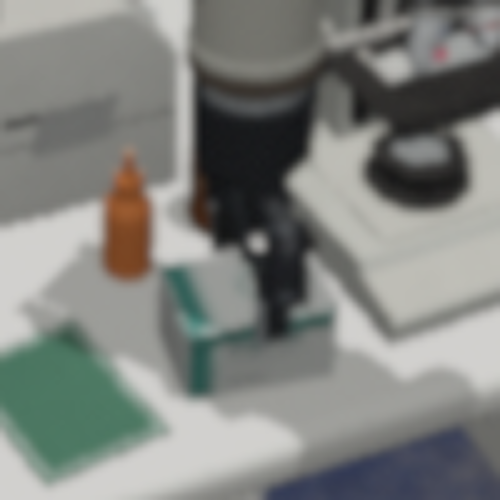

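The near finger comes down outside the front face, close to its middle (crop (275,310), face running from 190 to 335). The orange look-alike at (128,220) is clear. Go on down and grip.

```bash
python3 -m inch '{"offset": [[0,0,-0.8],[0,0,-0.8],[0,0,-0.3],[0,0,0],[0,0,0]], "roll": [0,0,0,0,0]}'; python3 -m inch '{"offset": [[0,0,0],[0,0,0],[0,0,0],[0,0,0],[0,0,0],[0,0,0]], "roll": [0,0,0,0,0,0]}' 5.5;  python3 -m inch '{"offset": [[0,0,0.6],[0,0,1],[0,0,2],[0,0,3],[0,0,2],[0,0,0],[0,0,0]], "roll": [0,0,0,0,0,0,0]}';python3 - <<'E'
from meas import *
o=bot.get_obs();print(o['ee_pos'],o['force'])
for c in('top','scene'):
  c=read_camera(c);print([(k,np.round(d['point'],1),round(d['conf'],2)) for k in('carton_mid',) for d in tip_of(c,k)[:2]])
E
```

```text
t: 34.7
ee_pos: [485.3, -40.7, 41.4]
ee_rot: [[0.129, 0.991, -0.016], [0.991, -0.13, -0.022], [-0.024, -0.013, -1.0]]
force: [-0.7, -0.6, 0.4]
gripper_width: 85.2
t: 35.3
ee_pos: [485.3, -40.8, 41.9]
ee_rot: [[0.13, 0.991, -0.016], [0.991, -0.13, -0.022], [-0.024, -0.013, -1.0]]
force: [-0.6, -0.0, 0.2]
gripper_width: 67.4
t: 36.0
ee_pos: [484.1, -40.4, 133.1]
ee_rot: [[0.129, 0.992, -0.017], [0.991, -0.129, -0.022], [-0.024, -0.014, -1.0]]
force: [0.0, 0.1, -3.1]
gripper_width: 67.3
[484.10670202 -40.41493892 133.07814313] [ 0.04262094  0.14287344 -3.12103776]
[('carton_mid', array([483.3, -42.8, 121.6]), 0.47)]
[('carton_mid', array([487.3, -36. , 123.7]), 0.92)]
```

```bash
python3 -m inch '{"offset": [[0,1,0.5],[0,1.5,0],[0,1.5,0],[0,1.5,0],[0,1.5,0],[0,1.5,0],[0,1.5,0],[0,1,0]], "roll": [-0.1,-0.14,-0.14,-0.14,-0.14,-0.14,-0.14,-0.14]}'; python3 -m inch '{"offset": [[0,0.5,0],[0,0,0],[0,0,0]], "roll": [-0.11,0,0]}'; python3 - <<'E'
from meas import *
o=bot.get_obs();r=o['ee_rot'];print(o['ee_pos'],r[:,2],np.degrees(np.arctan2(r[1,1],r[0,1])),o['joints'].round(2))
E
```

```text
t: 37.0
ee_pos: [477.7, 72.5, 128.9]
ee_rot: [[0.949, 0.312, -0.039], [0.313, -0.95, 0.018], [-0.031, -0.029, -0.999]]
force: [0.3, -0.2, -1.9]
gripper_width: 67.4
t: 37.3
ee_pos: [475.6, 79.9, 126.6]
ee_rot: [[0.978, 0.206, -0.041], [0.207, -0.978, 0.023], [-0.036, -0.031, -0.999]]
force: [-0.0, -0.2, -1.4]
gripper_width: 67.0
[475.56136     79.87074156 126.63173942] [-0.04128121  0.02252283 -0.99889368] -78.08113030893675 [ 0.37  0.46 -0.69  2.03  0.36  0.81 -1.89]
```

```bash
python3 -m inch '{"offset": [[0.6,0.1,-1],[0.6,0.1,-2],[0,0,-2],[0,0,-1],[0,0,0],[0,0,0]], "roll": [-0.04,-0.02,0,0,0,0]}'; python3 - <<'E'
from meas import *
o=bot.get_obs();r=o['ee_rot'];print(o['ee_pos'],r[2],np.degrees(np.arctan2(r[1,1],r[0,1])))
for c in('top','scene'):
  c=read_camera(c);print([(k,np.round(d['point'],1),round(d['conf'],2)) for k in('carton_mid',) for d in tip_of(c,k)[:2]])
E
```

```text
t: 37.9
ee_pos: [487.6, 79.2, 63.2]
ee_rot: [[0.987, 0.155, -0.043], [0.156, -0.987, 0.024], [-0.038, -0.03, -0.999]]
force: [0.9, -0.2, -2.6]
gripper_width: 67.6
[487.5973354   79.15203257  63.24449732] [-0.03834753 -0.03032244 -0.99880429] -81.06265096975808
[]
[('carton_mid', array([485.8,  79. ,  52. ]), 0.88), ('carton_mid', array([479.5, 291.7,  -0.5]), 0.47)]
```

```bash
python3 -m inch '{"offset": [[0.1,0.4,0],[0,0,-0.7],[0,0,-0.7],[0,0,0],[0,0,0]], "roll": [0,0,0,0,0]}'; python3 - <<'E'
from meas import *
o=bot.get_obs();r=o['ee_rot'];print(o['ee_pos'],r[2],o['force'],np.degrees(np.arctan2(r[1,1],r[0,1])))
s=read_camera("scene");z=o['ee_pos'][2]-12.9
B=[(boxpts(488.5,83.5,8.6,120,90,2),(255,0,255)),(boxpts(o['ee_pos'][0],o['ee_pos'][1],8.6,98,68,z-29),(0,0,255)),(boxpts(o['ee_pos'][0],o['ee_pos'][1],8.6,98,68,z+29),(0,255,255))]
cv2.imwrite("pics/p9.png",overlay(s,(185,165,100,100),B,6))
E
```

```text
t: 38.6
ee_pos: [490.4, 83.9, 50.2]
ee_rot: [[0.987, 0.155, -0.038], [0.156, -0.987, 0.024], [-0.033, -0.029, -0.999]]
force: [0.3, 0.2, -1.7]
gripper_width: 67.5
[490.44269611  83.87749176  50.17992671] [-0.03343031 -0.02938538 -0.99900897] [ 0.34249832  0.21716427 -1.72814521] -81.05764171461665
```

View pics/p9.png

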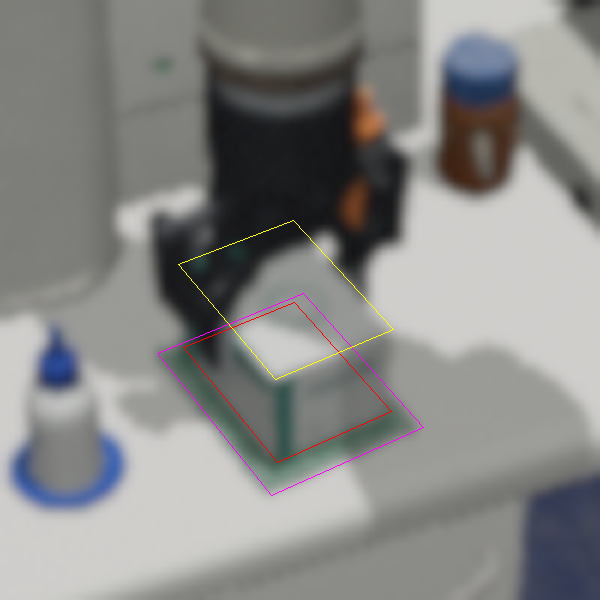

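The projected carton outline (red and yellow) fits the picture and lies centred in the mat outline (magenta). Lower and release.

```bash
python3 -m inch '{"offset": [[-0.15,0,-0.3],[0,0,0],[0,0,-0.2],[0,0,0],[0,0,-0.1],[0,0,0]], "roll": [0,0,0,0,0,0]}'; python3 -c "
from h import *
o=bot.get_obs();print(o['ee_pos'],o['ee_rot'][2],o['force'])"
```

```text
t: 39.25
ee_pos: [488.9, 83.9, 44.8]
ee_rot: [[0.987, 0.155, -0.037], [0.156, -0.987, 0.023], [-0.033, -0.028, -0.999]]
force: [-0.4, 0.2, -1.9]
gripper_width: 67.8
[488.94699316  83.90120533  44.82782116] [-0.03318065 -0.02848555 -0.99904335] [-0.38386733  0.23840086 -1.86724416]
```

```bash
python3 -m inch '{"offset": [[0,0,-0.1],[0,0,0],[0,0,-0.1],[0,0,0]], "roll": [0,0,0,0]}'; python3 -m inch '{"offset": [[0,0,0],[0,0,0],[0,0,0],[0,0,0]], "roll": [0,0,0,0]}' 8.5; python3 -m inch '{"offset": [[0,0,0.6],[0,0,1],[0,0,2],[0,0,3],[0,0,4],[0,0,4],[0,0,3],[0,0,0]], "roll": [0,0,0,0,0,0,0,0]}'; python3 - <<'E'
from meas import *
o=bot.get_obs();r=o['ee_rot'];print(o['ee_pos'],r[2],o['joints'].round(2))
for c in('top','scene'):
  c=read_camera(c);print([(k,np.round(d['point'],1),round(d['conf'],2)) for k in('carton_mid','timer_mid','timer_mat') for d in tip_of(c,k)[:2]])
E
```

```text
t: 39.65
ee_pos: [488.9, 84.0, 44.7]
ee_rot: [[0.987, 0.156, -0.037], [0.156, -0.987, 0.021], [-0.033, -0.027, -0.999]]
force: [-0.4, -0.6, -0.6]
gripper_width: 67.0
t: 40.05
ee_pos: [489.5, 84.1, 44.4]
ee_rot: [[0.987, 0.155, -0.036], [0.156, -0.987, 0.022], [-0.032, -0.027, -0.999]]
force: [1.2, 0.3, -0.7]
gripper_width: 85.0
t: 40.85
ee_pos: [487.3, 85.3, 230.7]
ee_rot: [[0.987, 0.158, -0.037], [0.159, -0.987, 0.022], [-0.033, -0.028, -0.999]]
force: [0.7, -0.4, 0.1]
gripper_width: 85.0
[487.27336724  85.26278834 230.72183578] [-0.0329478  -0.02788918 -0.99906788] [ 0.43  0.32 -0.76  1.92  0.22  1.02 -1.83]
[('carton_mid', array([472. , 293.9,   3.8]), 0.54), ('timer_mid', array([ 462.5, -384. ,    5.4]), 0.58), ('timer_mat', array([ 582.8, -385.2,   -3.2]), 0.86)]
[('carton_mid', array([485.9,  86.2,  30.2]), 0.95), ('carton_mid', array([482. , 370.9,  55.2]), 0.29), ('timer_mid', array([ 463.1, -383.6,   10. ]), 0.62), ('timer_mid', array([476.7, 291.8,  -2.6]), 0.17), ('timer_mat', array([ 585. , -380.3,    1.3]), 0.9)]
```

```bash
python3 -m inch '{"offset": [[-2,-2,0.3],[-2.5,-3,0.2],[-2,-3.5,0],[-1.5,-4,0],[-0.5,-4,0],[0,-4,0],[0,-4,0]], "roll": [0,0,0,0,0,0,0]}'; python3 -c "
from h import *
o=bot.get_obs();print(o['ee_pos'],o['ee_rot'][2],o['joints'].round(2))"
```

```text
t: 41.95
ee_pos: [392.3, -160.1, 226.0]
ee_rot: [[0.983, 0.172, -0.056], [0.174, -0.984, 0.03], [-0.05, -0.039, -0.998]]
force: [1.6, -0.3, 0.4]
gripper_width: 84.8
[ 392.25439893 -160.08016465  225.96065904] [-0.04953924 -0.03895217 -0.99801232] [ 0.9   0.18 -0.62  2.07  0.11  0.99 -1.18]
```

```bash
python3 - <<'E'
from meas import *
t=read_camera("top");s=read_camera("scene")
B=[(boxpts(463,-384,0,66,66,16),(0,0,255)),(boxpts(584,-380,-4.2,90,90,2),(255,0,255))]
a=np.hstack([overlay(t,(368,155,64,80),B,6),overlay(s,(305,155,64,80),B,6)])
cv2.imwrite("pics/p10.png",a)
E
```

```text
(no output)
```

View pics/p10.png

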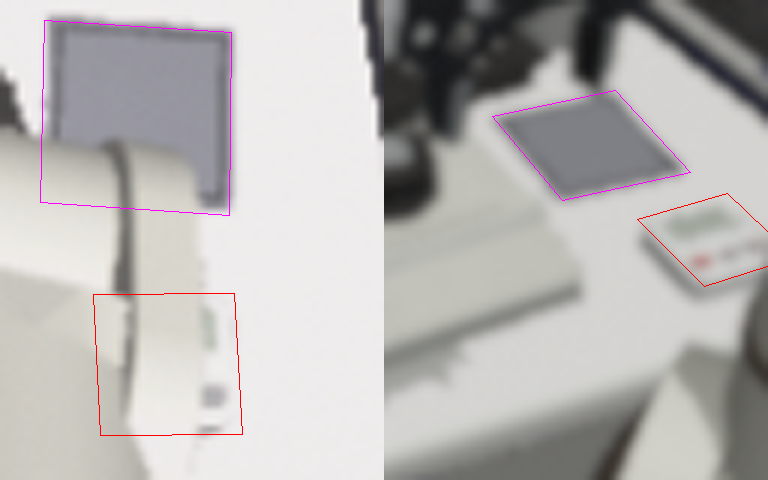

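```bash
python3 - <<'E'
from meas import *
t=read_camera("top"); g=cv2.cvtColor(cv2.imread("pics/top0.png"),cv2.COLOR_BGR2GRAY).astype(float)
np.set_printoptions(linewidth=200)
print(g[200:230:2,380:412].astype(int))
# subpixel darkest column (left) / darkest row (bottom)
L=[];Bt=[]
for v in range(207,224):
    w=np.clip(225-g[v,381:391],0,None); L.append((381+(w*np.arange(10)).sum()/w.sum(),v))
for u in range(389,402):
    w=np.clip(225-g[221:231,u],0,None); Bt.append((u,221+(w*np.arange(10)).sum()/w.sum()))
for n,P in(("left",L),("bottom",Bt)):
    q=ray(t,P,8)[:,:2]; vx,vy,x0,y0=cv2.fitLine(q.astype(np.float32),cv2.DIST_HUBER,0,.01,.01).ravel(); print(n,np.degrees(np.arctan2(vy,vx)),x0,y0)
E
```

```text
[[238 238 238 238 237 238 238 238 238 238 238 238 238 238 238 238 238 238 238 239 238 238 238 238 238 238 239 238 238 239 239 238]
 [238 238 238 238 238 237 236 236 236 237 236 236 237 237 238 238 238 238 238 238 238 238 238 238 238 238 238 238 238 239 238 238]
 [238 238 236 224 189 175 202 229 231 231 231 230 231 235 238 237 237 237 236 236 235 235 234 232 231 235 238 238 238 238 238 238]
 [238 236 219 149 149 205 234 232 224 219 218 215 212 210 198 189 196 206 210 213 214 215 213 222 232 235 236 238 238 238 239 239]
 [238 236 215 144 159 218 235 227 202 190 173 156 147 138 136 135 135 135 144 152 162 173 178 180 185 187 188 209 229 235 237 238]
 [238 236 215 144 154 213 235 229 207 176 142 138 137 136 135 128 115 113 132 152 156 145 124 107 104  97  92  94 110 147 217 236]
 [238 236 218 149 146 203 234 226 200 178 144 140 133 118 106 101 102 121 160 189 177 127  88  98 105  92  77  78  91 109 149 221]
 [238 237 219 152 144 201 235 234 229 217 187 172 142 108 102  98 102 123 166 194 183 131  83  91 105 106 101 100 107 126 184 228]
 [238 236 219 151 144 200 235 238 238 236 224 178 12
[... 240 characters left out ...]
155 130 130 130 149 191 189 139 116 114 111 109 113 122 134 146 155 163 183 221 232 236 238 238 238]
 [238 236 223 170 136 188 230 228 225 226 225 227 232 232 223 208 196 178 159 168 177 185 186 184 191 221 235 238 238 238 238 238]
 [237 238 234 208 145 152 198 230 234 235 235 236 236 237 237 236 237 236 236 237 237 237 237 237 237 236 234 236 238 238 238 238]
 [238 238 238 235 222 191 172 171 170 171 173 176 179 180 179 178 179 182 183 183 183 179 176 178 199 225 236 238 238 238 238 238]
 [237 238 238 237 237 237 237 237 237 237 237 237 237 237 235 234 233 233 234 233 233 233 233 235 237 238 238 238 238 238 238 238]]
left -9.4265585 467.15524 -358.51736
bottom -86.07687 441.56607 -385.42645
```

```bash
python3 - <<'E'
from meas import *
t=read_camera("top"); g=cv2.cvtColor(cv2.imread("pics/top0.png"),cv2.COLOR_BGR2GRAY).astype(float)
def run(n,P,z):
    q=ray(t,P,z)[:,:2]; vx,vy,x0,y0=cv2.fitLine(q.astype(np.float32),cv2.DIST_HUBER,0,.01,.01).ravel(); print(n,np.degrees(np.arctan2(vy,vx)).round(1),x0.round(1),y0.round(1))
L=[];Bt=[];T=[]
for v in range(207,222):
    w=np.clip(232-g[v,381:386],0,None); L.append((381+(w*np.arange(5)).sum()/w.sum(),v))
for u in range(388,403):
    w=np.clip(232-g[224:229,u],0,None); Bt.append((u,224+(w*np.arange(5)).sum()/w.sum()))
run("left",L,8);run("bottom",Bt,8)
print(g[200:210,386:406:2].astype(int).T, g[222:230,388:406:3].astype(int).T)
E
```

```text
left -1.4 465.6 -353.3
bottom 87.0 433.2 -380.7
[[238 238 236 222 202 225 234 235 235 235]
 [238 238 236 223 231 236 224 206 202 208]
 [238 238 236 223 231 236 218 194 173 152]
 [238 238 237 222 231 236 212 176 147 137]
 [238 238 238 237 238 235 198 150 136 135]
 [238 238 238 238 237 234 196 148 135 129]
 [238 238 238 238 236 235 210 172 144 126]
 [238 238 238 238 235 235 214 188 162 155]
 [238 238 238 238 234 234 213 173 178 160]
 [238 238 238 238 231 234 232 203 185 141]] [[225 237 234 200 170 226 237 238]
 [227 237 236 214 176 226 237 238]
 [223 236 237 224 179 220 235 237]
 [178 229 236 230 182 208 233 238]
 [177 230 237 231 183 209 233 237]
 [184 230 237 233 178 220 235 238]]
```

```bash
python3 -m inch '{"offset": [[0,-3,0],[0,-4,0],[0,-4,0],[0.2,-4,0],[1,-4,0],[2,-2,0],[2,0,0],[0,0,0]], "roll": [0,-0.05,-0.05,-0.05,-0.05,0,0,0]}'; python3 -m inch '{"offset": [[0,0,-1],[0,0,-2],[0,0,-2],[0,0,-1],[0,0,0],[0,0,0]], "roll": [0,0,0,0,0,0]}';python3 -c "
from h import *
o=bot.get_obs();r=o['ee_rot'];print(o['ee_pos'],r[2],o['joints'].round(2),np.degrees(np.arctan2(r[1,1],r[0,1])))"
```

```text
t: 42.95
ee_pos: [449.8, -361.9, 222.4]
ee_rot: [[0.999, -0.015, -0.051], [-0.013, -0.999, 0.05], [-0.052, -0.049, -0.997]]
force: [-0.3, 1.5, -0.6]
gripper_width: 85.3
t: 43.55
ee_pos: [448.3, -353.3, 157.7]
ee_rot: [[0.998, -0.005, -0.056], [-0.002, -0.999, 0.054], [-0.056, -0.054, -0.997]]
force: [0.8, 0.1, 0.3]
gripper_width: 84.6
[ 448.30971346 -353.33599623  157.68477441] [-0.05615368 -0.05418885 -0.99695052] [ 0.97  0.52 -0.45  1.77  0.24  0.98 -1.15] -90.27958056295874
```

```bash
python3 -m inch '{"offset": [[0,-1,0],[0,-1,0],[0,-0.5,0],[0,0,0],[0,0,0],[0,0,0],[0,0,0],[0,0,0]], "roll": [0.148,0.148,0.148,0.148,0.148,0.148,0.148,0]}' | sed -n 2,3p; python3 -m inch '{"offset": [[0,0,0],[0,0,0],[0,0,0],[0,0,0],[0,0,0],[0,0,0],[0,0,0],[0,0,0]], "roll": [-0.06,-0.07,-0.07,-0.07,-0.07,-0.07,-0.07,-0.07]}'| sed -n 2,3p;  python3 -m inch '{"offset": [[0,0,0],[0,0,0],[0,0,0],[0,0,0],[0,0,0],[0,0,0],[0,0,0],[0,0,0]], "roll": [-0.07,-0.07,-0.07,-0.07,-0.07,-0.07,-0.06,0]}'| sed -n 2,3p
```

```text
ee_pos: [450.5, -381.2, 166.0]
ee_rot: [[0.494, 0.867, -0.066], [0.868, -0.496, -0.028], [-0.057, -0.044, -0.997]]
ee_pos: [452.2, -383.3, 172.5]
ee_rot: [[0.901, 0.428, -0.066], [0.43, -0.903, 0.006], [-0.057, -0.034, -0.998]]
ee_pos: [454.5, -385.3, 179.2]
ee_rot: [[0.994, -0.094, -0.049], [-0.093, -0.995, 0.031], [-0.052, -0.027, -0.998]]
```

```bash
python3 -m inch '{"offset": [[0.3,0,-2],[0.3,0,-3],[0,0,-3],[0,0,-2.5],[0,0,-1],[0,0,0],[0,0,0]], "roll": [0.03,0.02,0,0,0,0,0]}'; python3 -c "
from h import *
o=bot.get_obs();r=o['ee_rot'];print(o['ee_pos'],r[2],np.degrees(np.arctan2(r[1,1],r[0,1])))
c=read_camera('scene');print([(k,np.round(d['point'],1),round(d['conf'],2)) for k in('timer_mid',) for d in tip_of(c,k)[:2]])"
```

```text
t: 46.65
ee_pos: [463.9, -387.8, 66.6]
ee_rot: [[0.998, -0.049, -0.043], [-0.048, -0.999, 0.022], [-0.044, -0.02, -0.999]]
force: [1.4, -0.3, 0.5]
gripper_width: 84.9
[ 463.86142452 -387.77601773   66.57710928] [-0.04406507 -0.01980449 -0.99883234] -92.78256846485479
[('timer_mid', array([ 470.2, -383.6,    8.4]), 0.53)]
```

```bash
python3 -m inch '{"offset": [[0.1,0.3,-0.5],[0,0,-1],[0,0,-1],[0,0,-0.7],[0,0,0],[0,0,0]], "roll": [0,0,0,0,0,0]}'; python3 - <<'E'
from meas import *
o=bot.get_obs();r=o['ee_rot'];print(o['ee_pos'],r[2],o['force'])
t=read_camera("top");s=read_camera("scene")
B=[(boxpts(464,-384.5,-2,66,66,16),(0,0,255))]
a=np.hstack([overlay(t,(368,180,60,60),B,6),overlay(s,(320,155,64,60),B,6)]);cv2.imwrite("pics/p11.png",a)
E
```

```text
t: 47.35
ee_pos: [466.5, -385.9, 34.9]
ee_rot: [[0.998, -0.049, -0.039], [-0.048, -0.999, 0.018], [-0.04, -0.016, -0.999]]
force: [-0.6, -0.4, 0.9]
gripper_width: 84.9
[ 466.50777337 -385.93438521   34.9121711 ] [-0.03989914 -0.0161886  -0.99907256] [-0.57590969 -0.38921716  0.93326028]
```

View pics/p11.png

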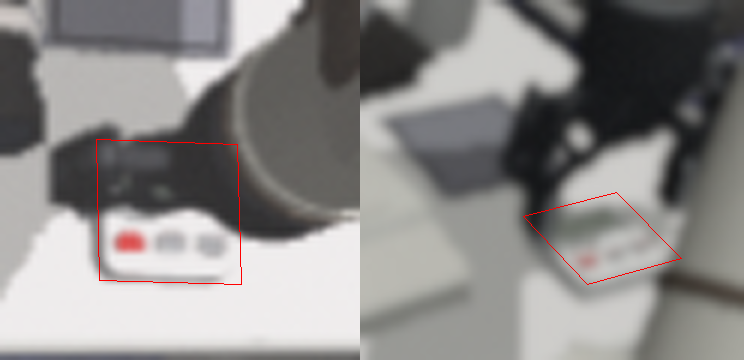

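The timer lies between the fingers, keys and red key in front at (130,240), and the outline fits within about 3 mm. Go down further while watching the force.

```bash
python3 -m inch '{"offset": [[-0.1,0.1,-0.4],[0,0,0],[0,0,-0.4],[0,0,0],[0,0,0]], "roll": [0,0,0,0,0]}'; python3 -c "
from h import *
o=bot.get_obs();r=o['ee_rot'];print(o['ee_pos'],r[2],o['force'])"
```

```text
t: 47.95
ee_pos: [465.9, -385.4, 27.3]
ee_rot: [[0.998, -0.049, -0.038], [-0.048, -0.999, 0.017], [-0.039, -0.015, -0.999]]
force: [0.1, -0.3, 0.6]
gripper_width: 84.9
[ 465.90105321 -385.43175709   27.30409453] [-0.03850974 -0.0150245  -0.99914527] [ 0.13334347 -0.32465482  0.60965643]
```

```bash
python3 -m inch '{"offset": [[0,0,-0.3],[0,0,0]], "roll": [0,0]}' | grep -E 'pos|force'; python3 -m inch '{"offset": [[0,0,0],[0,0,0],[0,0,0],[0,0,0],[0,0,0]], "roll": [0,0,0,0,0]}' 6.0
```

```text
ee_pos: [466.0, -385.5, 24.2]
force: [-0.4, 0.7, 0.5]
t: 48.65
ee_pos: [466.2, -385.2, 24.8]
ee_rot: [[0.998, -0.049, -0.038], [-0.048, -0.999, 0.017], [-0.038, -0.015, -0.999]]
force: [-0.8, 0.4, -1.0]
gripper_width: 60.7
```

```bash
python3 -m inch '{"offset": [[0,0,0],[0,0,0]], "roll": [0,0]}' 5.5;  python3 - <<'E'
from meas import *
s=read_camera("scene"); t=read_camera("top")
a=np.hstack([overlay(t,(368,180,60,60),[],6),overlay(s,(320,155,64,60),[],6)]);cv2.imwrite("pics/p12.png",a)
print([[(np.round(d['point'],1),round(d['conf'],2)) for d in tip_of(c,'timer_mid')[:2]] for c in (t,s)])
E
```

```text
t: 48.85
ee_pos: [466.3, -385.3, 25.2]
ee_rot: [[0.998, -0.049, -0.038], [-0.048, -0.999, 0.017], [-0.038, -0.015, -0.999]]
force: [-0.1, 1.0, 0.9]
gripper_width: 59.9
[[(array([ 461.3, -383.4,    3.2]), 0.59)], [(array([ 469.5, -381.9,   11. ]), 0.76)]]
```

View pics/p12.png

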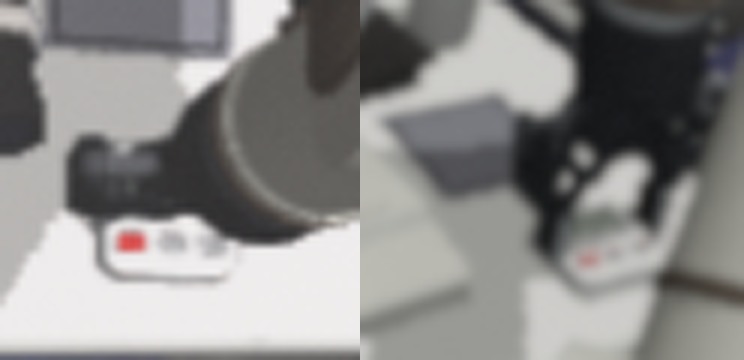

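```bash
python3 -m inch '{"offset": [[0,0,0],[0,0,0],[0,0,0]], "roll": [0,0,0]}' | grep -E "wid|pos"; python3 -m inch '{"offset": [[0,0,0.5],[0,0,0.5],[0,0,0.5],[0,0,0],[0,0,0]], "roll": [0,0,0,0,0]}'; python3 - <<'E'
from meas import *
s=read_camera("scene"); t=read_camera("top")
print([[(np.round(d['point'],1),round(d['conf'],2)) for d in tip_of(c,'timer_mid')[:2]] for c in (t,s)])
E
```

```text
ee_pos: [466.2, -385.3, 25.1]
gripper_width: 59.2
t: 49.85
ee_pos: [466.1, -385.4, 41.1]
ee_rot: [[0.998, -0.049, -0.037], [-0.048, -0.999, 0.017], [-0.038, -0.015, -0.999]]
force: [0.4, -0.1, -0.7]
gripper_width: 59.4
[[(array([ 462. , -384. ,   22.2]), 0.75)], [(array([ 467.4, -382.6,   27.6]), 0.56)]]
```

```bash
python3 -m inch '{"offset": [[0.5,0,0],[1.5,0,0],[2,0,0],[2,0,0],[2,0,0],[1.5,0,0],[0.5,0,0],[0,0,0]], "roll": [0,0,-0.01,-0.01,0,0,0,0]}'; python3 - <<'E'
from meas import *
o=bot.get_obs();r=o['ee_rot'];print(o['ee_pos'],r[2],o['force'],np.degrees(np.arctan2(r[1,1],r[0,1])))
s=read_camera("scene"); t=read_camera("top")
print([[(np.round(d['point'],1),round(d['conf'],2)) for d in tip_of(c,'timer_mid')[:2]] for c in (t,s)])
E
```

```text
t: 50.85
ee_pos: [569.9, -384.0, 38.8]
ee_rot: [[0.997, -0.071, -0.04], [-0.07, -0.997, 0.02], [-0.041, -0.017, -0.999]]
force: [0.1, -0.2, -0.6]
gripper_width: 59.4
[ 569.91660903 -384.04189408   38.84193093] [-0.04095919 -0.01736466 -0.99900992] [ 0.07215841 -0.22195823 -0.64126788] -94.05159593452258
[[(array([ 565. , -384.5,   17.5]), 0.62)], [(array([ 571. , -384.5,   24.3]), 0.49)]]
```

```bash
python3 -m inch '{"offset": [[0.8,0.15,0],[0.6,0.1,0],[0,0,0],[0,0,-0.4],[0,0,0],[0,0,0]], "roll": [0,0,0,0,0,0]}'; python3 - <<'E'
from meas import *
o=bot.get_obs();r=o['ee_rot'];print(o['ee_pos'],r[2],o['force'],np.degrees(np.arctan2(r[1,1],r[0,1])))
s=read_camera("scene"); t=read_camera("top")
print([[(np.round(d['point'],1),round(d['conf'],2)) for d in tip_of(c,'timer_mid')[:2]] for c in (t,s)])
z=o['ee_pos'][2]-25.1+16; B=[(boxpts(584,-381,-4.3,90,90,2),(255,0,255)),(boxpts(o['ee_pos'][0]-2.5,o['ee_pos'][1],-4.1,66,66,z),(0,0,255))]
a=np.hstack([overlay(t,(368,150,60,60),B,6),overlay(s,(305,140,64,60),B,6)]);cv2.imwrite("pics/p13.png",a)
E
```

```text
t: 51.65
ee_pos: [581.3, -383.5, 34.8]
ee_rot: [[0.996, -0.074, -0.042], [-0.074, -0.997, 0.019], [-0.043, -0.016, -0.999]]
force: [-0.2, 0.6, -0.2]
gripper_width: 59.5
[ 581.31122092 -383.52016977   34.84235682] [-0.04343469 -0.01607468 -0.99892694] [-0.20220308  0.6495621  -0.24444553] -94.26406905040673
[[(array([ 576.9, -381. ,   14.7]), 0.78), (array([488.9,  82.5,  31.4]), 0.33)], [(array([481.3, 369.6,  -0.5]), 0.41)]]
```

View pics/p13.png

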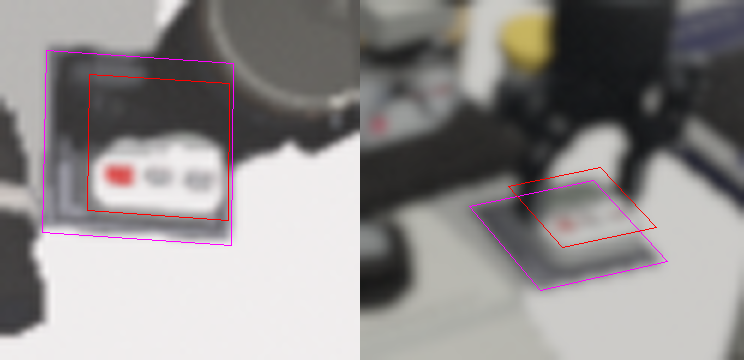

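The timer is held level above the mat, keys up, and the projected outlines match. It still needs +5 mm in x and +2.5 mm in y, then lowering. My picture views are used up, so the rest goes by numbers.

```bash
python3 -m inch '{"offset": [[0.4,0.25,0],[0,0,0],[0,0,-0.3],[0,0,0],[0,0,0]], "roll": [0,0,0,0,0]}'; python3 - <<'E'
from meas import *
o=bot.get_obs();print(o['ee_pos'],o['force'])
s=read_camera("scene"); t=read_camera("top")
print([[(np.round(d['point'],1),round(d['conf'],2)) for d in tip_of(c,'timer_mid')[:2]] for c in (t,s)])
E
```

```text
t: 52.35
ee_pos: [585.9, -380.8, 31.9]
ee_rot: [[0.996, -0.074, -0.042], [-0.074, -0.997, 0.019], [-0.043, -0.016, -0.999]]
force: [0.1, -0.5, -0.3]
gripper_width: 59.7
[ 585.86353086 -380.78380587   31.90936407] [ 0.1261166  -0.50004122 -0.27220577]
[[(array([ 580.9, -380.9,    9.1]), 0.75)], [(array([ 585.4, -377.2,   18. ]), 0.75)]]
```

```bash
python3 -m inch '{"offset": [[0,0,-0.2],[0,0,0],[0,0,-0.2],[0,0,0],[0,0,0]], "roll": [0,0,0,0,0]}'; python3 - <<'E'
from meas import *
o=bot.get_obs();print(o['ee_pos'],o['force'])
E
```

```text
t: 53.05
ee_pos: [585.7, -381.1, 27.7]
ee_rot: [[0.996, -0.075, -0.042], [-0.074, -0.997, 0.019], [-0.043, -0.016, -0.999]]
force: [0.0, 0.4, -1.1]
gripper_width: 59.4
[ 585.709908   -381.07366599   27.67362843] [ 0.02358828  0.44026848 -1.06098412]
```

```bash
python3 -m inch '{"offset": [[0,0,-0.1],[0,0,0],[0,0,-0.05],[0,0,0]], "roll": [0,0,0,0]}' | grep -E "pos|force"; python3 -m inch '{"offset": [[0,0,0],[0,0,0],[0,0,0],[0,0,0],[0,0,0]], "roll": [0,0,0,0,0]}' 8.5; python3 -m inch '{"offset": [[0,0,0.5],[0,0,1],[0,0,2],[0,0,3],[0,0,3],[-1,-1,3],[-2,-3,0],[-2,-3,0]], "roll": [0,0,0,0,0,0,0,0]}' | grep -E "pos|force";python3 -m inch '{"offset": [[-2,-3,0],[-2,-3,0],[-2,-3,0],[-2,-3,0],[-2,-2,0],[0,0,0],[0,0,0]], "roll": [0,0,0,0,0,0,0]}' | grep -E "pos|force"; python3 - <<'E'
from meas import *
for n in("top","scene"):
    c=read_camera(n);save(c,n+"9.png")
    for k in "red_bottle_mid blue_bottle_mid purple_bottle_mid carton_mid timer_mid timer_mat carton_mat".split():
        print(n,k,[(np.round(d["point"]).astype(int).tolist(),round(d["conf"],2)) for d in tip_of(c,k)[:3]])
E
```

```text
ee_pos: [585.9, -381.2, 27.3]
force: [-1.3, -0.6, -0.3]
t: 53.95
ee_pos: [586.1, -381.3, 26.9]
ee_rot: [[0.996, -0.075, -0.041], [-0.074, -0.997, 0.018], [-0.042, -0.015, -0.999]]
force: [-0.6, -0.3, 0.1]
gripper_width: 84.9
ee_pos: [541.9, -444.4, 168.3]
force: [-0.1, -1.3, -1.0]
ee_pos: [435.1, -597.8, 187.0]
force: [0.4, 0.9, 0.3]
top red_bottle_mid [([468, 291, 52], 0.45)]
top blue_bottle_mid [([472, 206, 53], 0.61), ([592, 1, 46], 0.56)]
top purple_bottle_mid [([486, 81, 31], 0.72)]
top carton_mid [([487, 84, 34], 0.67)]
top timer_mid [([581, -379, 4], 0.88), ([476, 371, 51], 0.49)]
top timer_mat [([582, -381, -2], 0.9)]
top carton_mat [([494, 86, -3], 0.52)]
scene red_bottle_mid [([488, 87, 3], 0.17)]
scene blue_bottle_mid [([476, 207, 52], 0.52), ([594, -6, 48], 0.48)]
scene purple_bottle_mid [([480, 374, 55], 0.53)]
scene carton_mid [([489, 82, 36], 0.71)]
scene timer_mid [([585, -378, 10], 0.78), ([486, 85, 35], 0.32)]
scene timer_mat [([587, -380, 0], 0.4)]
scene carton_mat [([490, 88, 2], 0.72), ([587, -377, 1], 0.4)]
```

```bash
python3 - <<'E'
from meas import *
for n in("top","scene"):
    c=read_camera(n);g=cv2.cvtColor(c["frame"],cv2.COLOR_RGB2GRAY)
    k=np.zeros_like(g);cv2.fillConvexPoly(k,proj(c,boxpts(584,-381,-4.3,82,82,2)).round().astype(np.int32),1)
    m=((g>205)*k).astype(np.uint8);ys,xs=np.nonzero(m);print(n,"timer",cv2.minAreaRect(ray(c,np.c_[xs,ys],18)[:,:2].astype(np.float32)))
    g2=mask(c["frame"],"green",40)
    k[:]=0;cv2.fillConvexPoly(k,proj(c,boxpts(488,84,8.6,150,120,2)).round().astype(np.int32),1)
    ys,xs=np.nonzero(g2*k);print(n,"mat hull",cv2.minAreaRect(ray(c,np.c_[xs,ys],2)[:,:2].astype(np.float32)))
    for col in("red","blue","purple"):
        print(n,col,[(ce,a,ray(c,[ce],81)[0][:2].round(0).tolist()) for ce,a,_ in blobs(mask(c["frame"],col),8) if 100<ce[0]<215 and 170<ce[1]<270])
o=bot.get_obs();print(o['t'],o['qvel'].round(3))
E
```

```text
top timer ((584.401123046875, -380.7395324707031), (57.031707763671875, 60.28689956665039), 86.44487762451172)
top mat hull ((491.2341613769531, 82.77587890625), (116.81945037841797, 87.7310791015625), 8.63500690460205)
top red [([160.1, 214.1], 95, [459.0, 259.0]), ([149.7, 210.8], 25, [468.0, 288.0])]
top blue [([135.6, 188.3], 31, [530.0, 329.0]), ([190.2, 211.1], 92, [467.0, 179.0]), ([181.0, 208.2], 31, [475.0, 204.0])]
top purple [([132.7, 211.9], 118, [465.0, 333.0]), ([121.0, 207.4], 39, [478.0, 366.0])]Traceback (most recent call last):
  File "<stdin>", line 5, in <module>
  File "h.py", line 9, in ray
    n=cv2.undistortPoints(np.array(uv,float).reshape(-1,1,2),np.array(c["camera_matrix"]),np.array(c["dist_coeffs"],float)).reshape(-1,2)
      ~~~~~~~~~~~~~~~~~~~^^^^^^^^^^^^^^^^^^^^^^^^^^^^^^^^^^^^^^^^^^^^^^^^^^^^^^^^^^^^^^^^^^^^^^^^^^^^^^^^^^^^^^^^^^^^^^^^^^
cv2.error: OpenCV(4.12.0) /io/opencv/modules/calib3d/src/undistort.dispatch.cpp:347: error: (-215:Assertion failed) CV_IS_MAT(_src) && CV_IS_MAT(_dst) && (_src->rows == 1 || _src->cols == 1) && (_dst->rows == 1 || _dst->cols == 1) && _src->cols + _src->rows - 1 == _dst->rows + _dst->cols - 1 && (CV_MAT_TYPE(_src->type) == CV_32FC2 || CV_MAT_TYPE(_src->type) == CV_64FC2) && (CV_MAT_TYPE(_dst->type) == CV_32FC2 || CV_MAT_TYPE(_dst->type) == CV_64FC2) in function 'cvUndistortPointsInternal'
```

```bash
python3 -c "
from h import *
o=bot.get_obs();print(o['t'],np.abs(o['qvel']).max());print(sign_off())"
```

```text
56.35 0.001982065649285804
the job is handed in; nothing more can be done
None
```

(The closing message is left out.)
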